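# Pry the shaft clip off a gearmotor with a hooked pick

### The arm

A 6-joint arm with a two-finger parallel gripper is mounted at the origin on the work surface. World frame = base frame: x ahead of the robot, y to its left, z up, the work surface at z = 0. Lengths are in m, angles in rad, forces in N, time in s.
With the tool pointing down it reaches from about 0.275 to 0.825 m from the base axis. Payload 5.2 kg.
Tool frame: the origin (TCP) lies midway between the tips of the shut fingers; the grasp point (between the pads) lies 19 mm behind it; x points along the fingers, z is the direction in which the jaws open and shut, and the axes are right-handed (so a half turn about x gives the same grasp; the last joint's range is limited). The gripper opens to 93 mm and grips with 3 to 60 N. Pads are 15 mm wide; open, the fingers measure 128 mm over their backs; the gripper's body (75 mm by 188 mm) begins 65 mm behind the grasp point.
Start: joints at [1.021, 0.259, 1.535, -0, 1.348, -0.203], TCP at [0.187, 0.517, 0.219] pointing down, gripper open.
Joint ranges: [-3.14, 3.14], [-0.91, 2.08], [0.19, 2.58], [-1.22, 4.36], [0.22, 2.71], [-3.12, 3.12]. Speed limits (rad/s): [2.57, 2.57, 3.14, 3.14, 3.14, 3.14].

### API

Orientations are given as a rotation vector (axis times angle).
In Python, from workcell import arm gives the robot as it stands.
- The arm moves only by the shell command python3 -m pendant 'ROWS' [OPENING] [FORCE]. ROWS is JSON, a list of rows, each a list of 2 entries, a list of its own where there are three numbers: the shift along the tool's x, y, z in cm, then the turn, a rotation vector about the tool's x, y, z in degrees. In form: [[[dx, dy, dz], [rx, ry, rz]], ...]. A call has 1 to 20 rows; each row shifts and turns the pose as measured when the row begins, along the tool's axes as they then stand; what a row does not reach is not made up. A row lasts 1/8 s, in which the tool goes at most 62.5 mm and 10.7 degrees, less where a joint would pass 70% of its speed; a pose out of reach is approached as far as the arm can. A call with a gripper value outside its range is refused whole. OPENING is the gripper's target within -1 to 1 (fully open at 1, half-way at 0, shut at -1), set as the call begins (- or left out, the last holds). The fingers move at their own pace and stop on an object; FORCE is the grip in N (left out, the last holds). Time passes only in rows, so rows that do not move let the fingers close. It gives the time, the measured TCP pose, the force and the opening at its end, in the units of the state.
- arm.read_state(): the state, without advancing time (a new reading comes with each control period).
- arm.get_image(name): name is "scene" or "top" or "wrist"; returns a dict with "image" (384x512x3 uint8, red, green, blue), "fx", "fy", "cx", "cy" (pixels), "R" (3x3) and "t" (3): a world point X has camera coordinates R X + t. Camera axes: x right, y down, z forward; pixel columns grow to the right and rows downward; lengths in m; the calibration is good to about 2 mm. A picture is of the moment at which its call begins. There is no depth.
- arm.job_done(): hands the job in, once; it reports no verdict.
Trained networks look in the newest picture that a camera, given by its name, has taken for a name from the list of things; names that differ only in an ending like _2 or _b are one class to them, and where a whole thing is asked for, a point or a joint stands for the part that bears it (a point fixed in the world has none). Each returns a list of dicts, best first, with "conf" (0 to 1); they miss things now and then, are a little off and sometimes report something else, mostly with a low value. They report only what shows in the picture. A call takes as long as a camera call.
- arm.spot_in(camera, name): "extent" ([left, top, right, bottom] in pixels, round what is visible of it).
The state is a dict: "t": time; "joint_positions": joint angles; "qvel": joint speeds; "joint_torque": joint torques, N m; "ee_pos": TCP position; "orientation": TCP orientation; "wrist_force": force on the tool from outside, world axes, zero at the start; "moment": the same for the moment, N m; "finger_gap": finger opening in m.
Only numpy, scipy, OpenCV 4.12 (cv2) and the standard library are available. Lean on these libraries where they do the work, as an engineer would, in place of code of your own. Each camera call takes 0.05 s, during which the arm holds its last target.

### The job

Take the hooked pick from the tool rack and pry the spring clip off the gearmotor's shaft: feel the hook in under the clip's back without bearing down hard on the shaft, pulley or clip, and draw the clip out of its groove with the pick alone. Then put the clip in the steel parts tray and hang the pick back in the hole it came from, leaving the other tools, the bearing and the tape where they are.

Things in the scene. Friction and masses are not known exactly. Their poses are not given: they have to be found in the camera images.
- motor: Grey gearmotor fixed to the bench, its 28 mm steel output shaft level, axis 78 mm up. Origin on the bench straight below the clip groove; +x is the way the shaft points out of the motor, z up. Shaft's free end at x = 20 mm. Behind the clip: pulley hub 48 mm dia. (x -2 to -20), toothed pulley 83 mm dia. (to -46), gearbox 142 mm high (-58 to -153), motor to 160 mm high (to -303).
- groove (a point): Middle of the clip groove on the shaft axis, 78 mm above the bench; axes as motor. Groove 24 mm diameter, 3.6 mm wide; the shaft is 28 mm diameter on both sides of it, so its top line is 14 mm above this point.
- keyseat (a point): Mouth of the keyseat in the pulley hub, close behind the clip's back: on the shaft's top line, at the hub's face, x = -2 mm from the groove, axes as motor. The keyseat is a slot 10 mm wide, standing on the shaft surface, open at the top through the hub's rim, 10 mm deep in -x to the end of the key.
- clip: Dark spring-steel retaining clip, C-shaped, 47 mm outside diameter, 3 mm thick, 28 g, in the groove with its closed back on top, mouth down. Origin at the centre of its circle (on the shaft axis), x along the shaft as the motor's, z towards its back. It comes off only along its +z: about 10 to 15 N spread its two sprung arms; after some 7 mm of travel it comes free with a small jump.
- clip_back (a point): On the clip, middle of the underside of its back, 19.4 mm from its centre towards the back. The back is a strip 3 mm thick along the shaft, 4 mm high, level over 15 mm of width. Between its underside and the shaft surface is a window 5.4 mm high, about 15 mm wide, for the hook; it leads into the hub's keyseat. Hung by its back, the clip reaches 33 mm below this point.
- pick: Hooked pick, about 110 g, upright in the rack: black square handle 22 x 22 mm (4 to 74 mm above the origin) on a 34 mm round flange 4 mm thick that rests on the rack; tapered collet below (to -14 mm, 21 mm dia. at the top) holding a 4 mm round shank with the hook. Origin in the middle of the flange's underside, z up the handle, x the way the hook points; handle sides square to x and y.
- pick_collet (a point): Mouth of the pick's collet, 14 mm below the flange's underside, axes as pick. The shank is clamped fast but not always equally far out: hook underside 70 to 100 mm below the flange's underside, not measured. Hook: 2.6 mm wire along x to 9.8 mm from the shank's axis; upturned end 3.9 mm high in all, from 7.2 mm; the clip's seat on it (2.6 mm above its underside) is 2 to 7.2 mm from the axis.
- pick_grip (a point): Where to hold the pick: on the handle's axis, 42 mm above the flange's underside.
- rack: Grey steel tool rack, fixed: plate 70 x 240 mm, 10 mm thick, top at 115 mm, on two end panels. Three 25 mm holes in a row along its y at -75, 0 and +75 mm. Origin on the bench under the middle hole. The hook passes a hole when the shank is near its middle.
- tray: Open steel parts tray, fixed, 110 mm (x) by 160 mm (y), 28 mm high, walls and floor 3 mm. Origin at the middle of its underside.
- awl: Straight pick with a round black handle (29 mm at its thickest), in the rack; leave alone. Origin in the middle of its flange's underside.
- driver: Screwdriver with a round black handle (29 mm at its thickest), in the rack; leave alone. Origin in the middle of its flange's underside.
- bearing: Loose ball bearing, 52 mm diameter, 15 mm high, lying on the bench; leave alone. Origin at the middle of its underside.
- tape: Roll of cream tape, 90 mm diameter, 25 mm high, lying on the bench; leave alone. Origin at the middle of its underside.

How it is judged:
By the outcome, as a careful person would: the job done as asked, in the order asked, and still so for the second after the job is handed in, with the robot touching nothing.
It also fails if it takes over 72 s, if anything falls off the work surface, if the arm or the gripper's body presses on something with over 40 N, if the wrist force passes 120 N, or if a joint passes its speed limit or range.

## Working session

There is one attempt and no reset: what is moved stays moved. The work goes in short steps, Python scripts to look and compute and a shell command to move; the robot and the scene stay as the last step left them, time stands still between calls to the robot, and variables do not carry over. Pictures are saved under pics/ and viewed, and the job is handed in when it is done.

```bash
ls; mkdir -p pics
python3 - <<'E'
from workcell import arm
import cv2,numpy as np
s=arm.read_state()
print(s)
for n in ["scene","top","wrist"]:
    d=arm.get_image(n)
    cv2.imwrite(f"pics/{n}0.png",d["image"][:,:,::-1])
    print(n,d["fx"],d["fy"],d["cx"],d["cy"],np.round(d["R"],3).tolist(),np.round(d["t"],3).tolist())
    for o in ["motor","clip","pick","rack","tray","awl","driver","bearing","tape"]:
        r=arm.spot_in(n,o)
        print(o,[(np.round(q["extent"],0).tolist(),round(q["conf"],2)) for q in r[:2]])
E
```

```text
pics
{'t': 0.0, 'joint_positions': array([ 1.02121019e+00,  2.59311377e-01,  1.53606933e+00,  1.96940480e-05,
        1.34805015e+00, -2.02779427e-01]), 'qvel': array([0.00070703, 0.00088454, 0.00052725, 0.00101007, 0.00094289,
       0.00045978]), 'joint_torque': array([-1.07767242e-03, -4.37292981e+01, -2.84009600e+01,  7.16888951e-02,
        4.10852744e-02, -1.59672868e-04]), 'ee_pos': array([0.18660532, 0.51678203, 0.21784028]), 'orientation': array([-0.95086513,  1.35528296,  0.94968447]), 'wrist_force': array([ 0.06164707, -0.13909727, -0.53003289]), 'moment': array([-0.01282915,  0.04544757, -0.03215656]), 'finger_gap': 0.09286739132683212}
scene 452.6830984257711 452.6830984257711 254.92322492644388 197.6282065153546 [[0.881, 0.473, -0.012], [0.269, -0.523, -0.809], [-0.389, 0.709, -0.588]] [-0.483, -0.105, 1.402]
motor [([227.0, 112.0, 288.0, 194.0], 0.73)]
clip [([247.0, 177.0, 260.0, 176.0], 0.6), ([99.0, 234.0, 125.0, 298.0], 0.21)]
pick [([96.0, 234.0, 120.0, 271.0], 0.92), ([213.0, 241.0, 297.0, 314.0], 0.48)]
rack [([82.0, 208.0, 180.0, 329.0], 0.69)]
tray [([213.0, 2
[... 480 characters left out ...]
211.0, 288.0], 0.86)]
clip []
pick [([366.0, 238.0, 385.0, 252.0], 0.56)]
rack [([288.0, 229.0, 392.0, 275.0], 0.81)]
tray [([260.0, 144.0, 322.0, 198.0], 0.88)]
awl [([125.0, 129.0, 157.0, 164.0], 0.69), ([310.0, 251.0, 325.0, 266.0], 0.67)]
driver [([336.0, 244.0, 354.0, 260.0], 0.75), ([81.0, 204.0, 210.0, 287.0], 0.27)]
bearing [([190.0, 148.0, 206.0, 167.0], 0.7)]
tape [([121.0, 132.0, 157.0, 165.0], 0.92)]
wrist 268.53008482872605 268.53008482872605 258.4229977877923 185.63342925540897 [[0.34, 0.94, 0.001], [0.907, -0.328, 0.263], [0.248, -0.089, -0.965]] [-0.55, -0.03, 0.39]
motor [([149.0, 328.0, 196.0, 346.0], 0.9)]
clip []
pick []
rack []
tray []
awl []
driver []
bearing []
tape []
```

View pics/scene0.png

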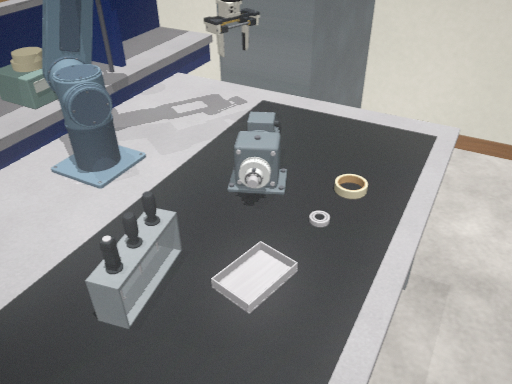

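View pics/top0.png

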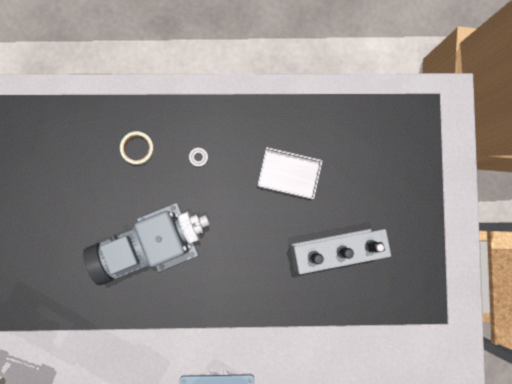

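View pics/wrist0.png

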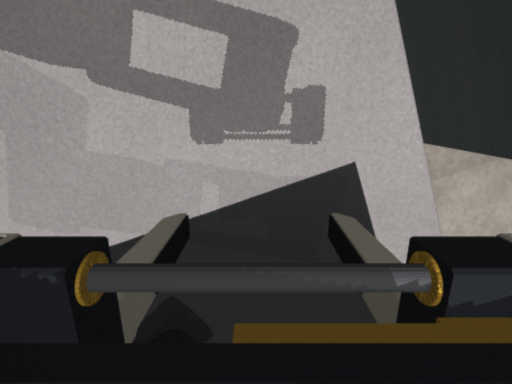

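```bash
cat > h.py <<'E'
import numpy as np,cv2,json
from scipy.spatial.transform import Rotation as Ro
def ray(d,u,v,z):
    R=np.array(d["R"]);t=np.array(d["t"]);c=-R.T@t
    r=R.T@np.array([(u-d["cx"])/d["fx"],(v-d["cy"])/d["fy"],1.])
    return c+r*(z-c[2])/r[2]
def proj(d,X):
    p=np.array(d["R"])@np.asarray(X)+np.array(d["t"])
    return np.array([d["cx"]+d["fx"]*p[0]/p[2],d["cy"]+d["fy"]*p[1]/p[2]])
def tri(obs):
    A=[];b=[]
    for d,u,v in obs:
        R=np.array(d["R"]);t=np.array(d["t"])
        x=(u-d["cx"])/d["fx"];y=(v-d["cy"])/d["fy"]
        A+=[R[0]-x*R[2],R[1]-y*R[2]];b+=[x*t[2]-t[0],y*t[2]-t[1]]
    A=np.array(A);b=np.array(b);s=np.linalg.lstsq(A,b,rcond=None)[0]
    return s,A@s-b
def save(name,d,box=None,k=1):
    im=d["image"][:,:,::-1]
    if box: im=im[box[1]:box[3],box[0]:box[2]]
    im=cv2.resize(im,None,fx=k,fy=k,interpolation=cv2.INTER_CUBIC)
    cv2.imwrite(f"pics/{name}.png",im)
E
python3 - <<'E'
from workcell import arm
from h import *
import pickle
T=arm.get_image("top");S=arm.get_image("scene")
pickle.dump((T,S),open("ts.pkl","wb"))
save("t_rack",T,(270,215,410,290),5); save("t_mot",T,(70,190,230,300),5)
save("s_rack",S,(70,180,190,340),4); save("s_mot",S,(215,100,305,200),6)
save("t_tray",T,(250,140,330,205),6)
E
```

```text
(no output)
```

View pics/t_rack.png

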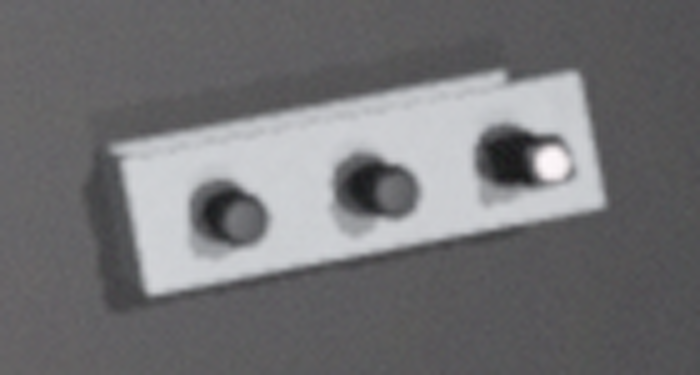

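View pics/t_mot.png

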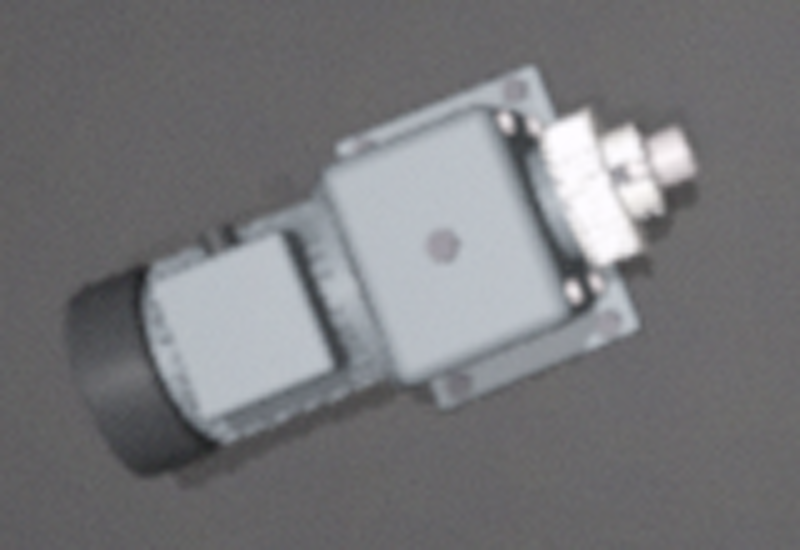

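View pics/s_rack.png

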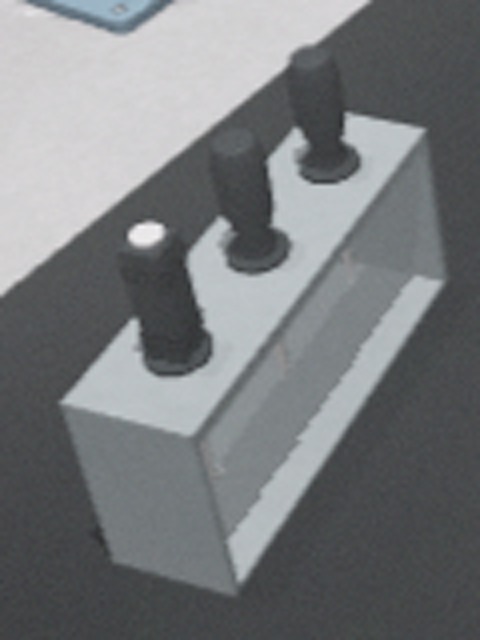

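View pics/s_mot.png

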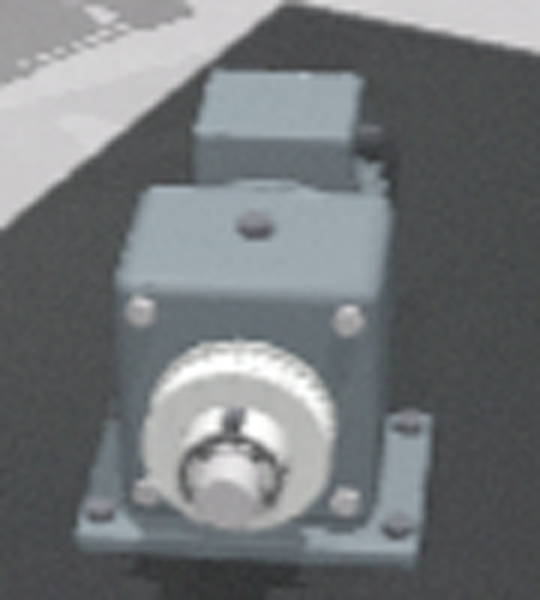

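View pics/t_tray.png

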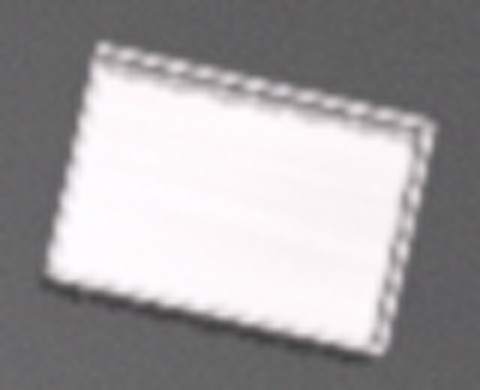

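```bash
cat > m.py <<'E'
from h import *
import pickle
T,S=pickle.load(open("ts.pkl","rb"))
f=lambda p,o,k:(p[0]/k+o[0]-.5+.5/k,p[1]/k+o[1]-.5+.5/k)
rc=[ray(T,*f(p,(270,215),5),.115) for p in [(122,155),(578,70),(607,207),(148,297)]]
rc=np.array(rc);print("rack",rc.round(4).tolist(),rc.mean(0),[np.linalg.norm(rc[i]-rc[i-1]) for i in range(4)])
d=(rc[0]+rc[3]-rc[1]-rc[2]);print("rack yaw",np.degrees(np.arctan2(d[1],d[0]))-90)
for p in [(240,218),(392,190),(551,160)]:
  # handle tops
  print("handletop",ray(T,*f(p,(270,215),5),.115+.074))
for p in [(176,352),(256,250),(328,162)]:
  print("flange S",ray(S,*f(p,(70,180),4),.119))
mc=np.array([ray(T,*f(p,(70,190),5),.142) for p in [(325,178),(490,105),(572,318),(405,387)]])
d=mc[1]+mc[2]-mc[0]-mc[3];print("gear yaw",np.degrees(np.arctan2(d[1],d[0])),[np.linalg.norm(mc[i]-mc[i-1]) for i in range(4)])
print("shaft tip",ray(T,*f((692,150),(70,190),5),.085))
tc=np.array([ray(T,*f(p,(250,140),6),.028) for p in [(98,45),(435,122),(382,352),(48,278)]])
print("tray",tc.mean(0),[np.linalg.norm(tc[i]-tc[i-1]) for i in range(4)])
d=tc[1]+tc[2]-tc[0]-tc[3];print("tray long dir",np.degrees(np.arctan2(d[1],d[0])))
E
python3 m.py
```

```text
rack [[0.4606, -0.2047, 0.115], [0.5017, -0.4413, 0.115], [0.4312, -0.4544, 0.115], [0.3882, -0.2169, 0.115]] [ 0.44541936 -0.32930929  0.115     ] [np.float64(0.07337215164827325), np.float64(0.24014966428435097), np.float64(0.07168699588190586), np.float64(0.24140126657315555)]
rack yaw 10.05114221964672
handletop [ 0.43376792 -0.25197639  0.189     ]
handletop [ 0.44626395 -0.32542113  0.189     ]
handletop [ 0.45974021 -0.40263676  0.189     ]
flange S [ 0.46088829 -0.40425205  0.119     ]
flange S [ 0.4462764  -0.32946665  0.119     ]
flange S [ 0.43342121 -0.25554308  0.119     ]
gear yaw -67.30795565198278 [np.float64(0.11102072037393652), np.float64(0.08900135519198034), np.float64(0.11365236828370634), np.float64(0.08875004026597148)]
shaft tip [0.52949376 0.01715523 0.085     ]
tray [ 0.65818481 -0.20620584  0.028     ] [np.float64(0.11120743077332938), np.float64(0.16100092578784983), np.float64(0.11033045038950187), np.float64(0.1584842457232582)]
tray long dir -103.1291822334748
```

Run:
```python
from m import *
print("cam S",-np.array(S["R"]).T@S["t"],"cam T",-np.array(T["R"]).T@T["t"])
for z in (.105,.045,.03,.015): print(z,proj(S,(.459,-.403,z)))
save("s_hook",S,(85,255,165,325),10)
print("tip S",ray(S,*f((224,497),(215,100),6),.078))
# shaft tip centre expected
for y in (-66,-67.3,-68.5):
  a=np.radians(y);u=np.array([np.cos(a),np.sin(a),0])
  print(y)
```

```text
rack [[0.4606, -0.2047, 0.115], [0.5017, -0.4413, 0.115], [0.4312, -0.4544, 0.115], [0.3882, -0.2169, 0.115]] [ 0.44541936 -0.32930929  0.115     ] [np.float64(0.07337215164827325), np.float64(0.24014966428435097), np.float64(0.07168699588190586), np.float64(0.24140126657315555)]
rack yaw 10.05114221964672
handletop [ 0.43376792 -0.25197639  0.189     ]
handletop [ 0.44626395 -0.32542113  0.189     ]
handletop [ 0.45974021 -0.40263676  0.189     ]
flange S [ 0.46088829 -0.40425205  0.119     ]
flange S [ 0.4462764  -0.32946665  0.119     ]
flange S [ 0.43342121 -0.25554308  0.119     ]
gear yaw -67.30795565198278 [np.float64(0.11102072037393652), np.float64(0.08900135519198034), np.float64(0.11365236828370634), np.float64(0.08875004026597148)]
shaft tip [0.52949376 0.01715523 0.085     ]
tray [ 0.65818481 -0.20620584  0.028     ] [np.float64(0.11120743077332938), np.float64(0.16100092578784983), np.float64(0.11033045038950187), np.float64(0.1584842457232582)]
tray long dir -103.1291822334748
cam S [ 1.00006949 -0.82052989  0.73306231] cam T [ 0.51881629 -0.07000128  1.24125449]
0.105 [114.74992038 272.08947125]
0.045 [120.54164237 293.32035665]
0.03 [121.92019222 298.37374732]
0.015 [123.27257043 303.33119986]
tip S [0.52767547 0.02512655 0.078     ]
-66
-67.3
-68.5
```

View pics/s_hook.png

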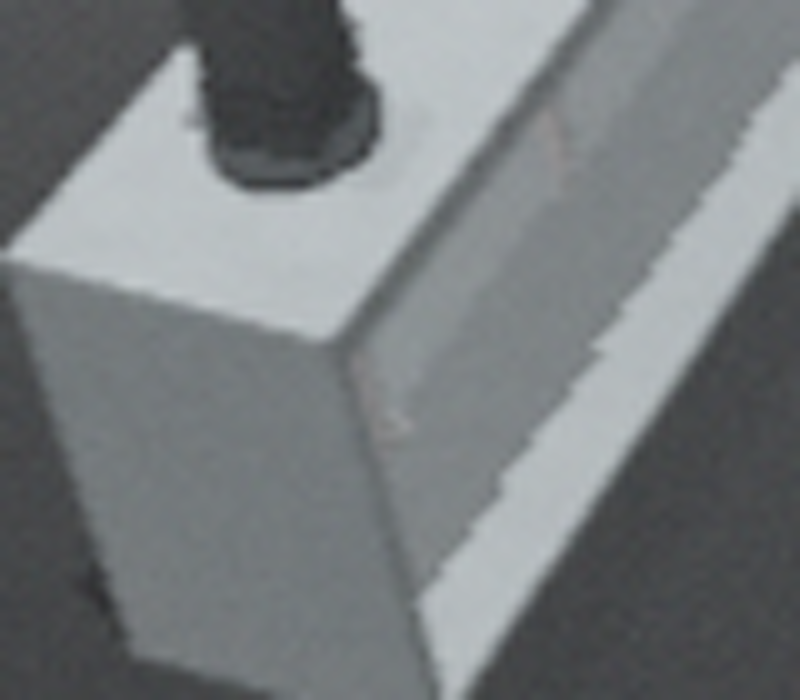

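```bash
cat > ov.py <<'E'
from m import *
import sys
def draw(d,g,yaw,box,k,name):
    im=cv2.resize(d["image"][box[1]:box[3],box[0]:box[2],::-1],None,fx=k,fy=k,interpolation=cv2.INTER_CUBIC)
    a=np.radians(yaw);X=np.array([np.cos(a),np.sin(a),0]);Y=np.array([-np.sin(a),np.cos(a),0]);Z=np.array([0,0,1.])
    o=np.array([g[0],g[1],.078])
    def pl(P,c):
        q=[((proj(d,p)-np.array(box[:2])+.5)*k-.5) for p in P]
        cv2.polylines(im,[np.round(np.array(q)).astype(int).reshape(-1,1,2)],False,c,1)
    th=np.linspace(0,2*np.pi,60)
    for x,r,c in [(.02,.014,(0,0,255)),(-.002,.024,(0,255,0)),(-.02,.0415,(255,0,0)),(-.046,.0415,(255,0,255))]:
        pl([o+X*x+r*(Y*np.cos(t)+Z*np.sin(t)) for t in th],c)
    cv2.imwrite(f"pics/{name}.png",im)
g=(float(sys.argv[1]),float(sys.argv[2]));y=float(sys.argv[3]);n=sys.argv[4]
draw(T,g,y,(160,190,220,260),8,"ovT"+n)
draw(S,g,y,(230,150,280,195),12,"ovS"+n)
a=cv2.imread(f"pics/ovT{n}.png");b=cv2.imread(f"pics/ovS{n}.png")
b=b[:560,:310+0] if 0 else cv2.resize(b,None,fx=.53,fy=.53)
H=max(a.shape[0],b.shape[0]);c=np.zeros((H,a.shape[1]+b.shape[1],3),np.uint8);c[:a.shape[0],:a.shape[1]]=a;c[:b.shape[0],a.shape[1]:]=b
cv2.imwrite(f"pics/ov{n}.png",c)
E
python3 ov.py .520 .0416 -67.3 1 >/dev/null
```

```text
(no output)
```

View pics/ov1.png

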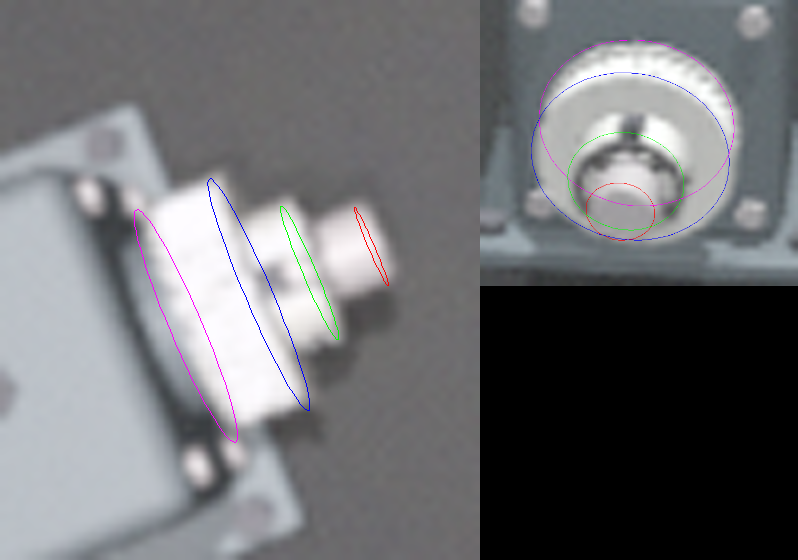

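```bash
cat > p.py <<'E'
from workcell import arm
from h import *
def Rt(psi):
    a=np.radians(psi);z=np.array([np.cos(a),np.sin(a),0]);x=np.array([0,0,-1.]);return np.column_stack([x,np.cross(z,x),z])
def cur():
    s=arm.read_state();return s,s["ee_pos"],Ro.from_rotvec(s["orientation"]).as_matrix()
def plan(pos,psi,n):
    s,p,R=cur();R2=Rt(psi)
    rv=Ro.from_matrix(R.T@R2).as_rotvec()
    print("cur",p.round(4),"jaw yaw",np.degrees(np.arctan2(R[1,2],R[0,2])).round(2),"tilt",np.degrees(np.arccos(-R[2,0])).round(2),"F",s["wrist_force"].round(2),"gap",round(s["finger_gap"],4),"t",round(s["t"],2),"q",s["joint_positions"].round(2))
    print("total shift cm now-frame",(R.T@(np.array(pos)-p)*100).round(2),"turn deg",np.degrees(rv).round(2))
    if n:
        rows=[]
        for i in range(n):
            Ri=R@Ro.from_rotvec(rv*i/n).as_matrix()
            rows.append([(Ri.T@(np.array(pos)-p)*100/n).round(2).tolist(),np.degrees(rv/n).round(2).tolist()])
        print(rows)
E
python3 - <<'E'
from p import *
import pickle
plan((.459,-.403,.26),10,0);plan((.459,-.403,.26),190,0)
d=arm.get_image("wrist");s,p,R=cur()
Rc=np.array(d["R"]);c=-Rc.T@d["t"]
print("cam in tool",(R.T@(c-p)).round(4),"axes of cam in tool",(Rc@R).round(3).tolist())
E
```

```text
cur [0.1869 0.5173 0.2186] jaw yaw 70.13 tilt 0.0 F [ 0.01 -0.65  0.62] gap 0.0929 t 1.6 q [ 1.02  0.26  1.54  0.    1.35 -0.2 ]
total shift cm now-frame [ -4.14 -56.87 -77.3 ] turn deg [60.13 -0.   -0.  ]
cur [0.1869 0.5173 0.2186] jaw yaw 70.13 tilt 0.0 F [ 0.01 -0.65  0.62] gap 0.0929 t 1.6 q [ 1.02  0.26  1.54  0.    1.35 -0.2 ]
total shift cm now-frame [ -4.14 -56.87 -77.3 ] turn deg [-119.87    0.     -0.  ]
cam in tool [-0.1661  0.0731 -0.0006] axes of cam in tool [[-0.001, -0.0, 1.0], [-0.263, -0.965, -0.001], [0.965, -0.263, 0.001]]
```

Run:
```python
from p import *
plan((.459,-.403,.27),10,18)
```

```text
cur [0.1869 0.5173 0.2186] jaw yaw 70.13 tilt 0.0 F [-0.54  0.29  0.99] gap 0.093 t 1.65 q [ 1.02  0.26  1.54  0.    1.35 -0.2 ]
total shift cm now-frame [ -5.14 -56.87 -77.3 ] turn deg [60.13 -0.   -0.  ]
[[[-0.29, -3.16, -4.29], [3.34, -0.0, -0.0]], [[-0.29, -3.4, -4.1], [3.34, -0.0, -0.0]], [[-0.29, -3.64, -3.9], [3.34, -0.0, -0.0]], [[-0.29, -3.86, -3.68], [3.34, -0.0, -0.0]], [[-0.29, -4.07, -3.45], [3.34, -0.0, -0.0]], [[-0.29, -4.26, -3.21], [3.34, -0.0, -0.0]], [[-0.29, -4.44, -2.95], [3.34, -0.0, -0.0]], [[-0.29, -4.6, -2.69], [3.34, -0.0, -0.0]], [[-0.29, -4.75, -2.42], [3.34, -0.0, -0.0]], [[-0.29, -4.89, -2.13], [3.34, -0.0, -0.0]], [[-0.29, -5.0, -1.85], [3.34, -0.0, -0.0]], [[-0.29, -5.1, -1.55], [3.34, -0.0, -0.0]], [[-0.29, -5.18, -1.25], [3.34, -0.0, -0.0]], [[-0.29, -5.25, -0.95], [3.34, -0.0, -0.0]], [[-0.29, -5.29, -0.64], [3.34, -0.0, -0.0]], [[-0.29, -5.32, -0.33], [3.34, -0.0, -0.0]], [[-0.29, -5.33, -0.02], [3.34, -0.0, -0.0]], [[-0.29, -5.32, 0.29], [3.34, -0.0, -0.0]]]
```

```bash
python3 -m pendant '[[[-0.6,-3.2,-4.3],[3.3,0,0]],[[-0.6,-3.4,-4.1],[3.3,0,0]],[[-0.6,-3.6,-3.9],[3.3,0,0]],[[-0.6,-3.9,-3.7],[3.3,0,0]],[[-0.6,-4.1,-3.4],[3.3,0,0]],[[-0.6,-4.3,-3.2],[3.3,0,0]],[[-0.6,-4.4,-3],[3.3,0,0]],[[-0.6,-4.6,-2.7],[3.3,0,0]],[[-0.6,-4.8,-2.4],[3.3,0,0]],[[0,-4.9,-2.1],[3.3,0,0]],[[0,-5,-1.8],[3.3,0,0]],[[0,-5.1,-1.5],[3.3,0,0]],[[0,-5.2,-1.2],[3.3,0,0]],[[0,-5.2,-0.9],[3.3,0,0]],[[0,-5.3,-0.6],[3.3,0,0]],[[0,-5.3,-0.3],[3.3,0,0]],[[0,-5.3,0],[3.3,0,0]]]' 1
python3 - <<'E'
from p import *
plan((.459,-.403,.27),10,0)
d=arm.get_image("wrist");save("w1",d,None,1.5)
E
```

```text
t: 3.78
ee_pos: [0.4482, -0.3773, 0.2795]
orientation: [-0.173, 1.548, 0.167]
wrist_force: [0.1, -0.8, 0.7]
finger_gap: 0.093
cur [ 0.4482 -0.3773  0.2795] jaw yaw 12.42 tilt 0.94 F [ 0.13 -0.77  0.71] gap 0.093 t 3.77 q [-0.9   0.28  1.35  0.01  1.49 -1.11]
total shift cm now-frame [ 0.97 -2.74  0.49] turn deg [2.42 0.88 0.32]
```

View pics/w1.png

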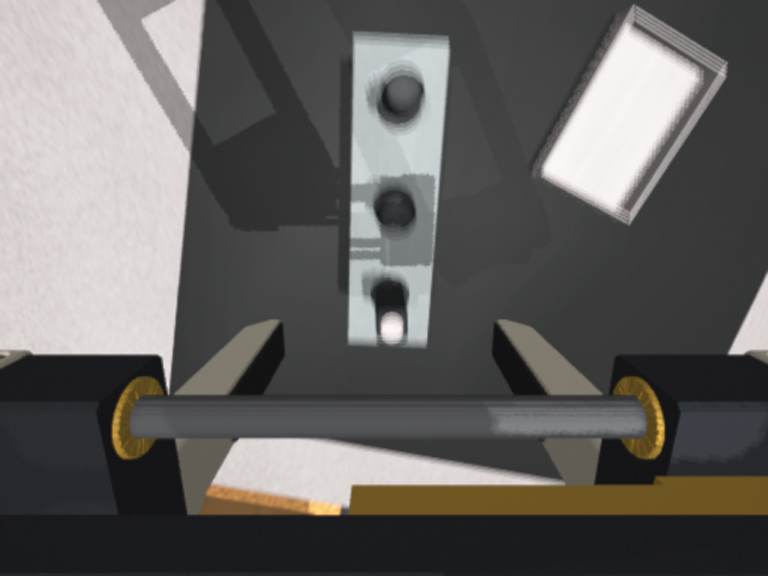

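Run:
```python
from p import *
import pickle
d=arm.get_image("wrist");pickle.dump(d,open("w1.pkl","wb"))
save("w1z",d,(225,180,300,235),10)
for u,v in [(391,327),(395,212),(402,95)]: print(ray(d,u/1.5-.17,v/1.5-.17,.189))
for u,v in [(353,31),(450,37),(427,347),(348,346)]: print(ray(d,u/1.5-.17,v/1.5-.17,.115))
```

```text
[ 0.45855209 -0.41437166  0.189     ]
[ 0.44459734 -0.33808034  0.189     ]
[ 0.434109   -0.27127108  0.189     ]
[ 0.39125609 -0.22545848  0.115     ]
[ 0.46066943 -0.21423095  0.115     ]
[ 0.50211035 -0.4563539   0.115     ]
[ 0.4331146  -0.46966537  0.115     ]
```

View pics/w1z.png

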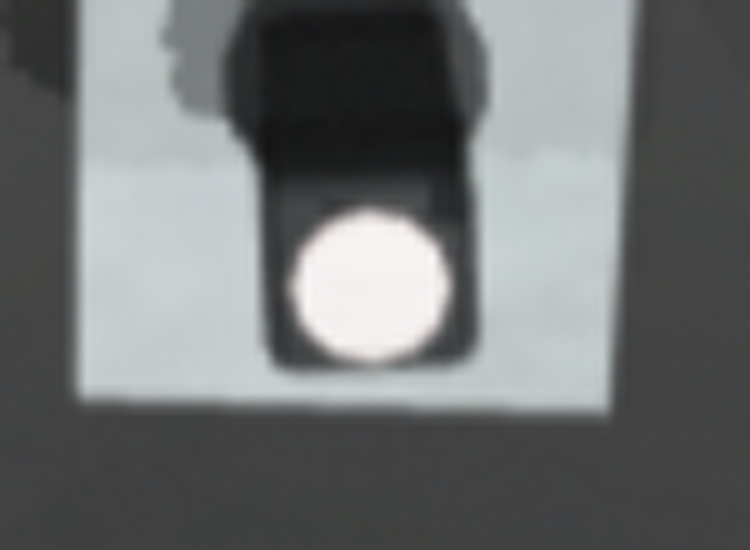

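Run:
```python
from p import *
import pickle
d=pickle.load(open("w1.pkl","rb"))
g=lambda u,v,z:ray(d,u/10+225-.45,v/10+180-.45,z).round(4)
print("cap",g(370,287,.189),"c",g(373,270,.189))
a,b=g(280,371,.189),g(470,365,.189);print("edge yaw",np.degrees(np.arctan2(*(b-a)[1::-1])))
a,b=g(77,402,.115),g(610,412,.115);print(a,b,"rack yaw",np.degrees(np.arctan2(*(b-a)[1::-1])))
d=arm.get_image("wrist");save("w1b",d,(150,0,350,240),2.5)
plan((.459,-.403,.27),10,0)
```

```text
cap [ 0.4574 -0.404   0.189 ] c [ 0.4573 -0.4022  0.189 ]
edge yaw 13.7490489834193
[ 0.4308 -0.4544  0.115 ] [ 0.4999 -0.4415  0.115 ] rack yaw 10.574591751791838
cur [ 0.4477 -0.3776  0.278 ] jaw yaw 12.41 tilt 0.83 F [-0.45  0.45  0.44] gap 0.093 t 3.92 q [-0.9   0.28  1.36  0.01  1.49 -1.12]
total shift cm now-frame [ 0.82 -2.72  0.54] turn deg [2.41 0.8  0.22]
```

View pics/w1b.png

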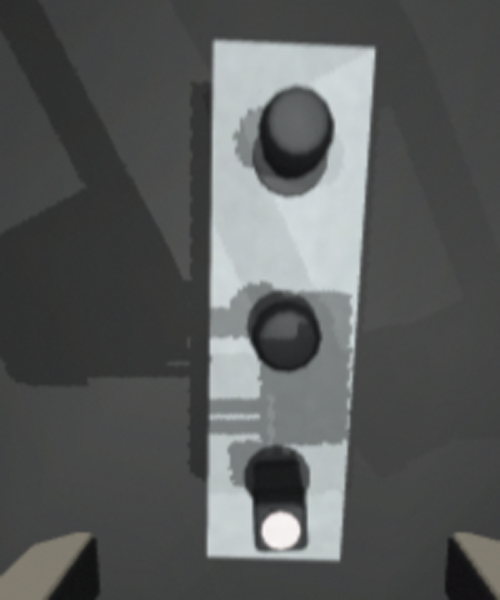

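Run:
```python
from p import *
plan((.458,-.4033,.138),12.5,5)
```

```text
cur [ 0.4477 -0.3776  0.278 ] jaw yaw 12.41 tilt 0.83 F [-0.45  0.45  0.44] gap 0.093 t 3.92 q [-0.9   0.28  1.36  0.01  1.49 -1.12]
total shift cm now-frame [14.01 -2.67  0.25] turn deg [-0.09  0.8   0.24]
[[[2.8, -0.53, 0.05], [-0.02, 0.16, 0.05]], [[2.8, -0.54, 0.06], [-0.02, 0.16, 0.05]], [[2.8, -0.54, 0.07], [-0.02, 0.16, 0.05]], [[2.8, -0.54, 0.07], [-0.02, 0.16, 0.05]], [[2.8, -0.54, 0.08], [-0.02, 0.16, 0.05]]]
```

```bash
python3 -m pendant '[[[2,-1.4,0.2],[0,0.4,0.1]],[[2,-1.3,0.2],[0,0.4,0.1]],[[0,0,0],[0,0,0]],[[0,0,0],[0,0,0]]]' 1
python3 - <<'E'
from p import *
plan((.458,-.4033,.138),12.5,0)
E
```

```text
t: 4.42
ee_pos: [0.4581, -0.4006, 0.2381]
orientation: [-0.172, 1.564, 0.173]
wrist_force: [-0.2, 0.2, 0.4]
finger_gap: 0.0932
cur [ 0.4581 -0.4006  0.2381] jaw yaw 12.59 tilt 0.02 F [-0.15  0.24  0.44] gap 0.0932 t 4.42 q [-0.9   0.35  1.36  0.    1.43 -1.12]
total shift cm now-frame [10.01 -0.27 -0.07] turn deg [ 0.09  0.01 -0.02]
```

```bash
python3 -m pendant '[[[3,-0.3,0],[0,0,0]],[[3,0,0],[0,0,0]],[[2.4,0,0],[0,0,0]],[[1,0,0],[0,0,0]],[[0.5,0,0],[0,0,0]],[[0,0,0],[0,0,0]]]' 1
python3 - <<'E'
from p import *
plan((.458,-.4033,.138),12.5,0)
save("w2",arm.get_image("wrist"),None,1.5)
E
```

```text
t: 5.18
ee_pos: [0.4613, -0.4032, 0.1441]
orientation: [-0.182, 1.557, 0.168]
wrist_force: [-0.0, 0.5, 0.2]
finger_gap: 0.0931
cur [ 0.4613 -0.4032  0.1441] jaw yaw 12.76 tilt 0.63 F [-0.    0.45  0.21] gap 0.0931 t 5.17 q [-0.9   0.42  1.49  0.    1.22 -1.12]
total shift cm now-frame [ 0.61  0.07 -0.33] turn deg [0.26 0.32 0.55]
```

View pics/w2.png

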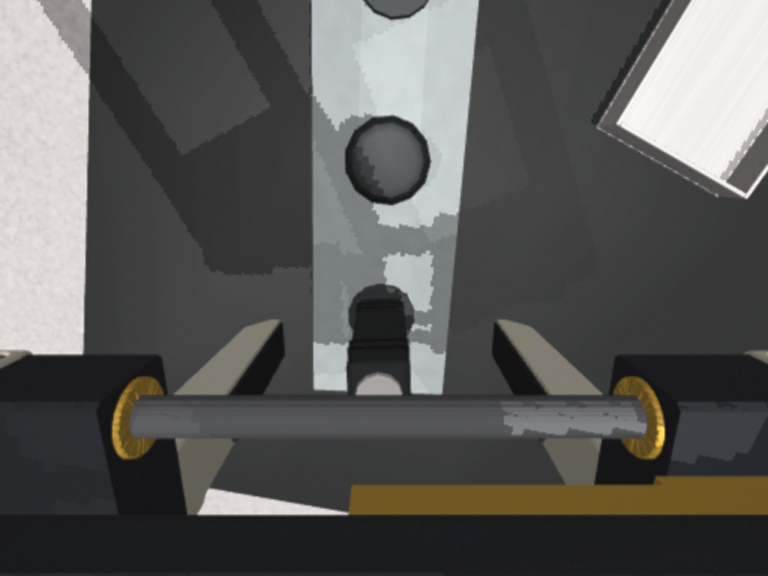

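```bash
python3 -m pendant '[[[0.6,0,-0.35],[0.1,0.3,0.5]],[[0,0,0],[0,0,0]],[[0,0,0],[0,0,0]]]' 1
python3 - <<'E'
from p import *
plan((.458,-.4033,.138),12.5,0)
E
```

```text
t: 5.6
ee_pos: [0.4584, -0.4052, 0.1398]
orientation: [-0.176, 1.562, 0.171]
wrist_force: [-0.8, 0.5, 0.2]
finger_gap: 0.0932
cur [ 0.4584 -0.4052  0.1398] jaw yaw 12.64 tilt 0.23 F [-0.78  0.51  0.18] gap 0.0932 t 5.6 q [-0.91  0.43  1.49 -0.    1.22 -1.13]
total shift cm now-frame [ 0.18  0.2  -0.  ] turn deg [0.14 0.09 0.21]
```

```bash
python3 -m pendant '[[[0.15,0.2,0],[0,0.1,0.2]],[[0,0,0],[0,0,0]]]' 1; python3 -m pendant '[[[0,0,0],[0,0,0]],[[0,0,0],[0,0,0]],[[0,0,0],[0,0,0]],[[0,0,0],[0,0,0]],[[0,0,0],[0,0,0]],[[0,0,0],[0,0,0]]]' -1 40;python3 - <<'E'
from p import *
plan((.458,-.4033,.26),12.5,0)
E
```

```text
t: 5.85
ee_pos: [0.458, -0.4032, 0.1383]
orientation: [-0.173, 1.564, 0.173]
wrist_force: [-0.5, -0.2, -0.2]
finger_gap: 0.0928
t: 6.6
ee_pos: [0.4581, -0.4031, 0.1384]
orientation: [-0.173, 1.564, 0.173]
wrist_force: [-0.0, -0.1, -0.5]
finger_gap: 0.0374
cur [ 0.4581 -0.4031  0.1384] jaw yaw 12.65 tilt 0.01 F [-0.04 -0.15 -0.54] gap 0.0374 t 6.6 q [-0.9   0.43  1.5  -0.    1.22 -1.12]
total shift cm now-frame [-1.216e+01 -1.000e-02 -1.000e-02] turn deg [ 0.15 -0.01  0.  ]
```

```bash
python3 -m pendant '[[[0,0,0],[0,0,0]],[[0,0,0],[0,0,0]],[[0,0,0],[0,0,0]],[[0,0,0],[0,0,0]]]' -1 40;python3 - <<'E'
from p import *
plan((.458,-.4033,.26),12.5,0)
E
```

```text
t: 7.1
ee_pos: [0.4581, -0.4031, 0.1383]
orientation: [-0.173, 1.564, 0.173]
wrist_force: [0.2, 0.5, -0.5]
finger_gap: 0.0219
cur [ 0.4581 -0.4031  0.1383] jaw yaw 12.64 tilt 0.01 F [ 0.21  0.45 -0.51] gap 0.0219 t 7.1 q [-0.9   0.43  1.5  -0.    1.22 -1.12]
total shift cm now-frame [-1.217e+01 -1.000e-02 -1.000e-02] turn deg [ 0.14 -0.01 -0.  ]
```

```bash
python3 -m pendant '[[[-1,0,0],[0,0,0]],[[-1.5,0,0],[0,0,0]],[[-1.5,0,0],[0,0,0]],[[-1.5,0,0],[0,0,0]]]';python3 - <<'E'
from p import *
plan((.458,-.4033,.26),12.5,0)
E
```

```text
t: 7.6
ee_pos: [0.4577, -0.4027, 0.1962]
orientation: [-0.172, 1.565, 0.175]
wrist_force: [0.6, -0.2, -1.5]
finger_gap: 0.022
cur [ 0.4577 -0.4027  0.1962] jaw yaw 12.64 tilt 0.11 F [ 0.56 -0.21 -1.51] gap 0.022 t 7.6 q [-0.9   0.38  1.42 -0.    1.35 -1.12]
total shift cm now-frame [-6.38 -0.06  0.01] turn deg [ 0.14 -0.05 -0.1 ]
```

```bash
python3 -m pendant '[[[-1.5,0,0],[0,0,0]],[[-1.5,0,0],[0,0,0]],[[-1.5,0,0],[0,0,0]],[[-1.5,0,0],[0,0,0]],[[-2,0,0],[0,0,0]],[[-2,0,0],[0,0,0]],[[0,0,0],[0,0,0]],[[0,0,0],[0,0,0]]]';python3 - <<'E'
from p import *
import pickle
plan((.458,-.4033,.26),12.5,0)
S=arm.get_image("scene");W=arm.get_image("wrist");s,p,R=cur();pickle.dump((S,W,p,R),open("lift.pkl","wb"))
save("s3",S,(60,170,180,320),5);save("w3",W,None,1.5)
for n in "scene","wrist":
  for o in "pick","pick_collet": print(n,o,[(np.round(q["extent"],1).tolist(),round(q["conf"],2)) for q in arm.spot_in(n,o)[:2]])
E
```

```text
t: 8.6
ee_pos: [0.458, -0.403, 0.3048]
orientation: [-0.174, 1.563, 0.172]
wrist_force: [-0.3, -0.2, -1.5]
finger_gap: 0.0219
cur [ 0.458  -0.403   0.3048] jaw yaw 12.64 tilt 0.08 F [-0.32 -0.24 -1.47] gap 0.0219 t 8.6 q [-0.9   0.33  1.23 -0.    1.58 -1.12]
total shift cm now-frame [ 4.48 -0.02 -0.01] turn deg [0.14 0.03 0.07]
scene pick [([73.9, 159.3, 105.3, 221.9], 0.83)]
scene pick_collet [([75.2, 159.4, 106.2, 229.9], 0.91)]
wrist pick [([233.2, 177.2, 279.7, 265.8], 0.94)]
wrist pick_collet [([235.3, 172.0, 280.0, 264.6], 0.97)]
```

View pics/s3.png

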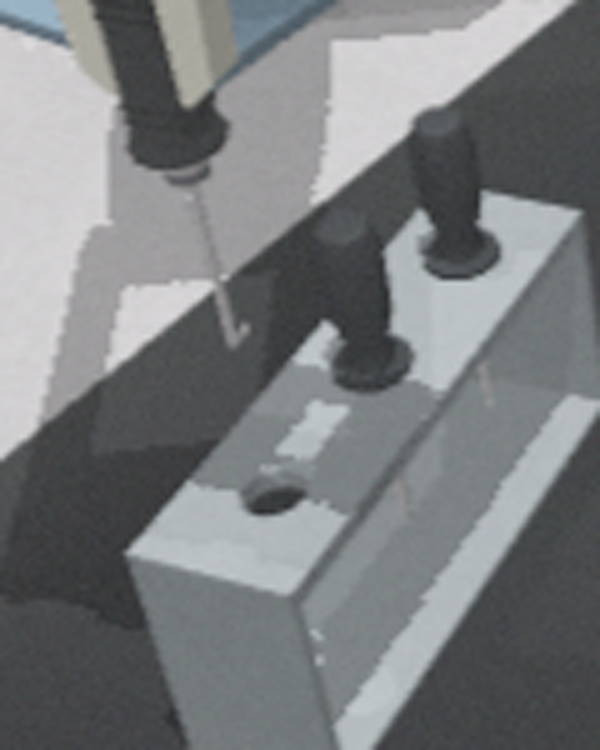

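View pics/w3.png

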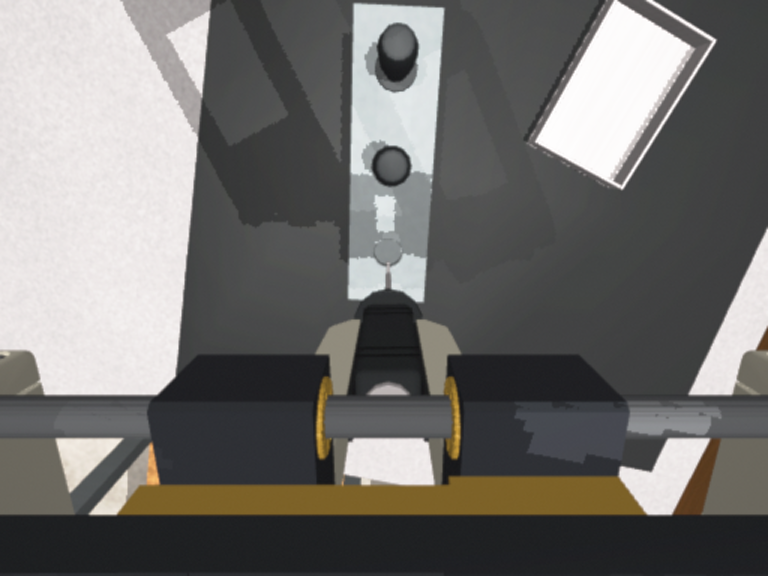

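Run:
```python
from h import *
import pickle
S,W,p,R=pickle.load(open("lift.pkl","rb"))
a=cv2.resize(S["image"][200:245,92:122,::-1],None,fx=13,fy=13,interpolation=cv2.INTER_CUBIC)
b=cv2.resize(W["image"][155:205,240:280,::-1],None,fx=11.7,fy=11.7,interpolation=cv2.INTER_CUBIC)
h=min(len(a),len(b));cv2.imwrite("pics/z3.png",np.hstack([a[:h],b[:h]]))
print(a.shape,b.shape)
for L in (.07,.08,.085,.09,.1):
  P=p+np.array([0,0,-.023-L]);print(L,proj(S,P),proj(W,P), proj(W,P+R[:,2]*.0098))
```

```text
(585, 390, 3) (585, 468, 3)
0.07 [102.80221817 229.64431218] [258.76767881 187.27362591] [268.54482498 187.2701712 ]
0.08 [103.96122806 233.88323212] [258.75181144 184.67189474] [268.19073775 184.66855361]
0.085 [104.53452037 235.97997027] [258.74428243 183.43738239] [268.02272462 183.43409531]
0.09 [105.10372994 238.0617763 ] [258.73700516 182.2441474 ] [267.86032922 182.24091266]
0.1 [106.23007401 242.18122552] [258.72315697 179.9734965 ] [267.55130104 179.97036158]
```

View pics/z3.png

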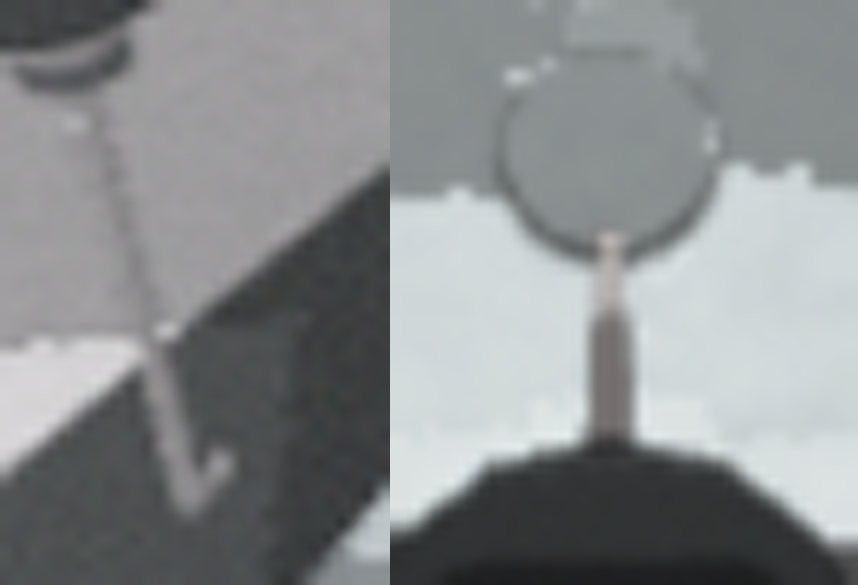

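Run:
```python
from h import *
import pickle
S,W,p,R=pickle.load(open("lift.pkl","rb"))
Y=R[:,1];Z=np.array([0,0,1.])
for L in (.08,.085,.09,.095,.1):
  P=p+np.array([0,0,-.023-L]);print(L,"elbow",proj(W,P+.002*Y+.0026*Z).round(1),"tip",proj(W,P+.0098*Y+.0039*Z).round(1), "lowtip",proj(W,P+.0098*Y).round(1),"S bot",proj(S,P).round(1),"S tip",proj(S,P+.0098*Y+.0039*Z).round(1))
```

```text
0.08 elbow [258.8 183.5] tip [258.8 176.3] lowtip [258.8 175.5] S bot [104.  233.9] S tip [106.4 228.9]
0.085 elbow [258.7 182.2] tip [258.7 175.2] lowtip [258.7 174.4] S bot [104.5 236. ] S tip [106.9 231. ]
0.09 elbow [258.7 181. ] tip [258.7 174.1] lowtip [258.7 173.3] S bot [105.1 238.1] S tip [107.5 233. ]
0.095 elbow [258.7 179.9] tip [258.7 173.1] lowtip [258.7 172.3] S bot [105.7 240.1] S tip [108.  235.1]
0.1 elbow [258.7 178.8] tip [258.7 172.1] lowtip [258.7 171.3] S bot [106.2 242.2] S tip [108.6 237.2]
```

```bash
python3 -m pendant '[[[-2,0,0],[0,0,0]],[[-2,0,0],[0,0,0]]]';python3 - <<'E'
from p import *
plan((.533,.0128,.345),22.7,10)
E
```

```text
t: 9.15
ee_pos: [0.4574, -0.4022, 0.3428]
orientation: [-0.17, 1.566, 0.176]
wrist_force: [-0.0, -0.4, -1.6]
finger_gap: 0.0217
cur [ 0.4574 -0.4022  0.3428] jaw yaw 12.64 tilt 0.26 F [-0.02 -0.44 -1.6 ] gap 0.0217 t 9.15 q [-0.9   0.33  1.15 -0.    1.67 -1.12]
total shift cm now-frame [-0.09 38.84 16.46] turn deg [-10.06  -0.1   -0.24]
[[[-0.01, 3.88, 1.65], [-1.01, -0.01, -0.02]], [[-0.01, 3.85, 1.71], [-1.01, -0.01, -0.02]], [[-0.01, 3.82, 1.78], [-1.01, -0.01, -0.02]], [[-0.01, 3.79, 1.85], [-1.01, -0.01, -0.02]], [[-0.01, 3.76, 1.91], [-1.01, -0.01, -0.02]], [[-0.02, 3.72, 1.98], [-1.01, -0.01, -0.02]], [[-0.02, 3.69, 2.05], [-1.01, -0.01, -0.02]], [[-0.02, 3.65, 2.11], [-1.01, -0.01, -0.02]], [[-0.02, 3.62, 2.17], [-1.01, -0.01, -0.02]], [[-0.02, 3.58, 2.24], [-1.01, -0.01, -0.02]]]
```

```bash
python3 -m pendant '[[[0,3.9,1.6],[-1,0,0]],[[0,3.9,1.7],[-1,0,0]],[[0,3.8,1.8],[-1,0,0]],[[0,3.8,1.8],[-1,0,0]],[[0,3.8,1.9],[-1,0,0]],[[0,3.7,2],[-1,0,0]],[[0,3.7,2],[-1,0,0]],[[0.5,3.6,2.1],[-1,0,0]],[[1,3.6,2.2],[-1,0,0]],[[1,3.6,2.2],[-1,0,0]],[[0,0,0],[0,0,0]],[[0,0,0],[0,0,0]]]';python3 - <<'E'
from p import *
plan((.533,.0128,.26),22.7,0)
E
```

```text
t: 10.65
ee_pos: [0.5327, 0.0242, 0.3165]
orientation: [-0.31, 1.551, 0.316]
wrist_force: [0.7, 0.5, -2.4]
finger_gap: 0.0223
cur [0.5327 0.0242 0.3165] jaw yaw 22.86 tilt 0.25 F [ 0.69  0.46 -2.36] gap 0.0223 t 10.65 q [-0.17  0.18  1.4   0.    1.57 -0.56]
total shift cm now-frame [ 5.65 -1.09 -0.4 ] turn deg [ 0.16 -0.1  -0.23]
```

```bash
python3 -m pendant '[[[2,-1,-0.4],[0.1,-0.1,-0.2]],[[2,0,0],[0,0,0]],[[1.5,0,0],[0,0,0]],[[0,0,0],[0,0,0]],[[0,0,0],[0,0,0]]]';python3 - <<'E'
from p import *
import pickle
plan((.533,.0128,.26),22.7,0)
W=arm.get_image("wrist");s,p,R=cur();pickle.dump((W,p,R),open("w4.pkl","wb"))
save("w4",W,None,1.5);save("w4z",W,(190,130,330,235),5.7)
E
```

```text
t: 11.28
ee_pos: [0.5337, 0.0083, 0.2619]
orientation: [-0.308, 1.546, 0.305]
wrist_force: [0.4, -0.4, -1.3]
finger_gap: 0.022
cur [0.5337 0.0083 0.2619] jaw yaw 22.4 tilt 0.21 F [ 0.39 -0.4  -1.34] gap 0.022 t 11.28 q [-0.19  0.2   1.5  -0.    1.43 -0.58]
total shift cm now-frame [0.19 0.44 0.11] turn deg [-0.3   0.14  0.16]
```

View pics/w4.png

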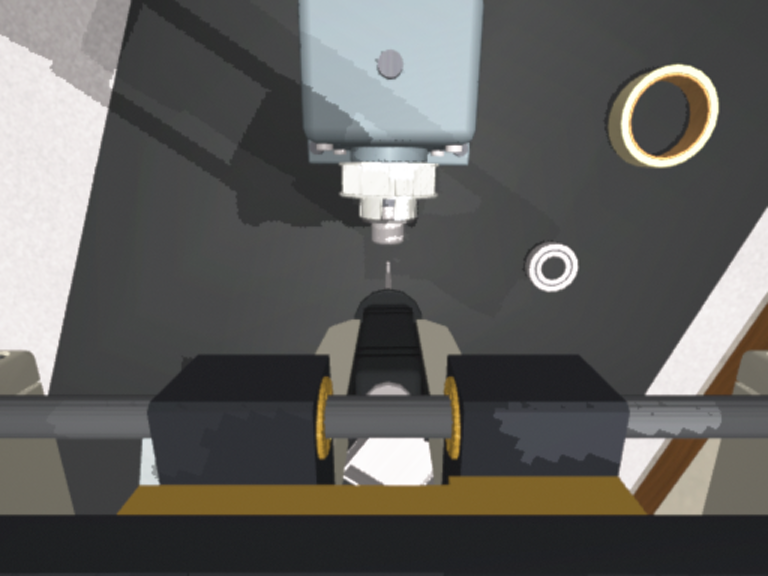

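View pics/w4z.png

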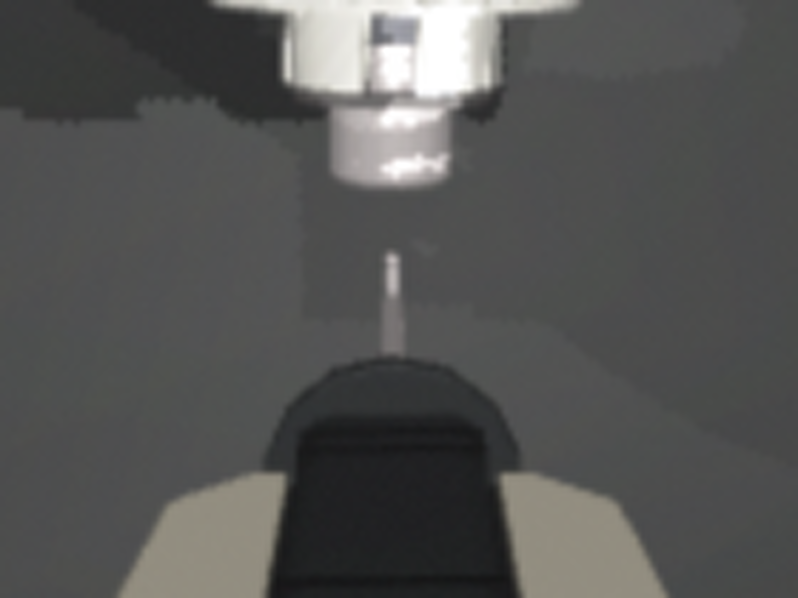

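Run:
```python
from h import *
import pickle
W,p,R=pickle.load(open("w4.pkl","rb"))
k=5.7
g=lambda u,v,z:ray(W,u/k+190-.5,v/k+130-.5,z)
Y=R[:,1]
for nm,u,v,z in [("shaft tip",391,187,.092),("hub/clip front rim",392,103,.1014),("hub front edge",392,96,.102),("pulley front edge",392,8,.1195)]:
  q=g(u,v,z);print(nm,q.round(4),"along hook dir from TCP mm",((q-p)@Y*1000).round(1),"lat",((q-p)@R[:,2]*1000).round(1))
for L in (.085,.09,.095):
  P=p+np.array([0,0,-.023-L]);print(L,proj(W,P+.0098*Y+.0039*np.array([0,0,1.])), proj(W,P+.002*Y+.0026*np.array([0,0,1.])))
print((np.array([392,252])/k+[190,130]-.5),(np.array([392,298])/k+[190,130]-.5))
save("w4zz",W,(230,125,290,175),13)
```

```text
shaft tip [0.529  0.0185 0.092 ] along hook dir from TCP mm 11.6 lat -0.9
hub/clip front rim [0.5216 0.0369 0.1014] along hook dir from TCP mm 31.5 lat -0.7
hub front edge [0.521  0.0384 0.102 ] along hook dir from TCP mm 33.0 lat -0.6
pulley front edge [0.5136 0.0564 0.1195] along hook dir from TCP mm 52.5 lat -0.6
0.085 [258.64635738 175.20864235] [258.64436287 182.207758  ]
0.09 [258.63098573 174.12247682] [258.62920296 181.01588484]
0.095 [258.61613091 173.07282992] [258.61454694 179.863628  ]
[258.27192982 173.71052632] [258.27192982 181.78070175]
```

View pics/w4zz.png

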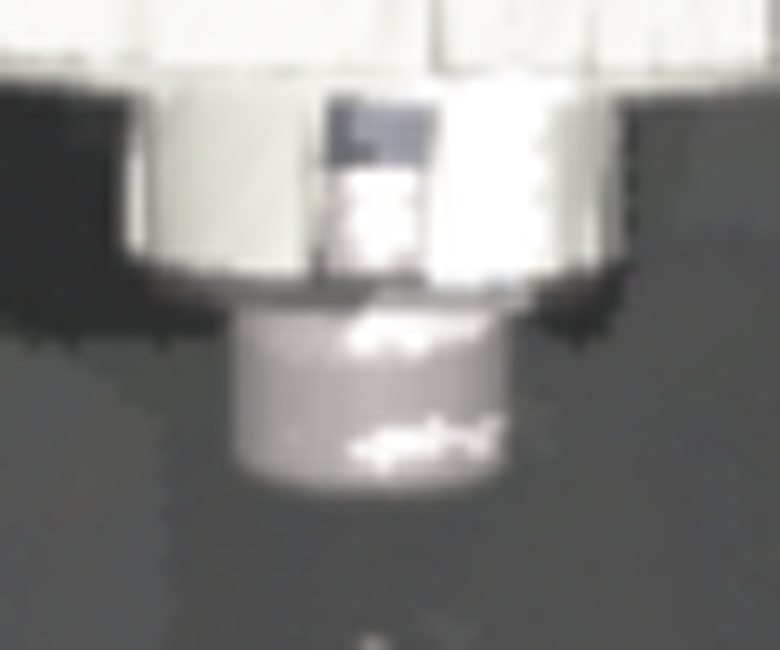

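```bash
python3 -m pendant '[[[2,0.8,-0.05],[-0.1,0.1,0.1]],[[1.5,0.8,0],[0,0,0]],[[0.8,0,0],[0,0,0]],[[0,0,0],[0,0,0]],[[0,0,0],[0,0,0]]]';python3 - <<'E'
from p import *
import pickle
plan((.5267,.0236,.215),22.6,0)
W=arm.get_image("wrist");s,p,R=cur();pickle.dump((W,p,R),open("w5.pkl","wb"))
save("w5zz",W,(220,125,300,185),10)
E
```

```text
t: 11.95
ee_pos: [0.5292, 0.023, 0.2205]
orientation: [-0.311, 1.542, 0.306]
wrist_force: [0.4, 0.3, -1.0]
finger_gap: 0.0219
cur [0.5292 0.023  0.2205] jaw yaw 22.54 tilt 0.41 F [ 0.42  0.32 -1.04] gap 0.0219 t 11.95 q [-0.17  0.22  1.59 -0.    1.33 -0.56]
total shift cm now-frame [ 0.55  0.16 -0.21] turn deg [-0.06  0.32  0.26]
```

View pics/w5zz.png

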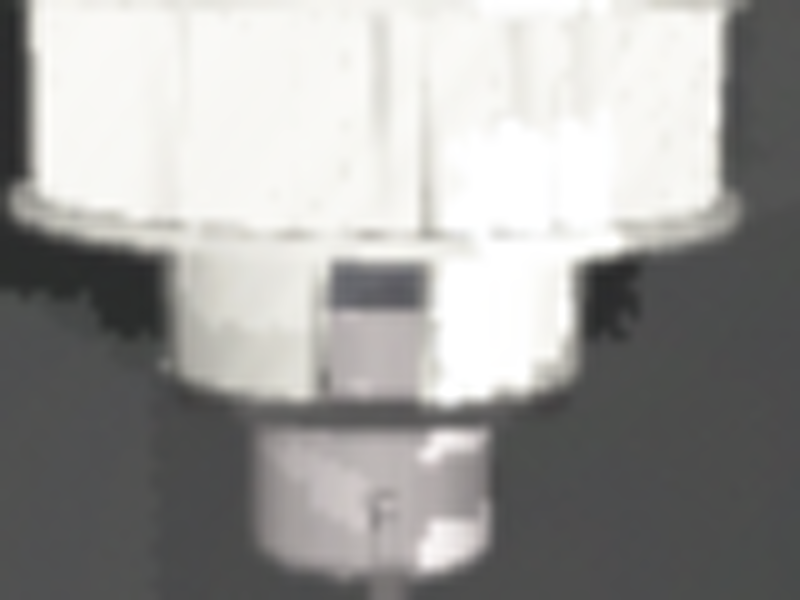

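Run:
```python
from h import *
import pickle
W,p,R=pickle.load(open("w5.pkl","rb"))
k=10
g=lambda u,v,z:ray(W,u/k+220-.45,v/k+125-.45,z)
Y=np.array([-np.sin(np.radians(22.6)),np.cos(np.radians(22.6)),0])
Z=np.array([Y[1],-Y[0],0])
for nm,u,v,z,x in [("shaft tip",373,577,.092,20),("clip front top",373,426,.1014,1.5),("clip rear",373,402,.1014,-1.5),("hub",373,402,.102,-2),("pulley front",373,252,.1195,-20),("keyend",378,305,.102,-12)]:
  q=g(u,v,z);print(nm,q.round(4),"groove ahead of TCP mm",((q-p)@Y*1000+x).round(1),"lat",((q-p)@Z*1000).round(1))
for L in (.085,.09,.095):
  P=p+R[:,0]*(.023+L);print(L,proj(W,P+.0098*R[:,1]-.0039*R[:,0]), proj(W,P+.002*Y-.0026*R[:,0]))
```

```text
shaft tip [0.5294 0.0184 0.092 ] groove ahead of TCP mm 15.8 lat -1.5
clip front top [0.522  0.0363 0.1014] groove ahead of TCP mm 16.6 lat -1.5
clip rear [0.521  0.0388 0.1014] groove ahead of TCP mm 16.3 lat -1.5
hub [0.5209 0.0389 0.102 ] groove ahead of TCP mm 15.9 lat -1.5
pulley front [0.5139 0.056  0.1195] groove ahead of TCP mm 16.5 lat -1.4
keyend [0.5174 0.0488 0.102 ] groove ahead of TCP mm 16.4 lat -0.9
0.085 [258.87588582 175.59300697] [258.86998751 182.59090561]
0.09 [258.86828601 174.51326344] [258.86257522 181.40531342]
0.095 [258.86094182 173.46983833] [258.85540941 180.25914698]
```

```bash
python3 -m pendant '[[[0.4,0,-0.1],[-0.1,0.3,0.2]],[[0.4,0,0],[0,0,0]],[[0,0,0],[0,0,0]],[[0,0,0],[0,0,0]],[[0,0,0],[0,0,0]]]';python3 - <<'E'
from p import *
plan((.5271,.0246,.212),22.6,0)
plan((.5271,.0246,.212),22.6,0)
E
```

```text
t: 12.62
ee_pos: [0.5288, 0.0221, 0.2127]
orientation: [-0.311, 1.547, 0.308]
wrist_force: [0.1, 1.0, -1.9]
finger_gap: 0.0222
cur [0.5288 0.0221 0.2127] jaw yaw 22.61 tilt 0.11 F [ 0.12  0.99 -1.92] gap 0.0222 t 12.62 q [-0.17  0.22  1.59 -0.    1.32 -0.56]
total shift cm now-frame [ 0.07  0.3  -0.06] turn deg [0.01 0.06 0.09]
cur [0.5288 0.0221 0.2127] jaw yaw 22.61 tilt 0.11 F [ 0.12  0.99 -1.92] gap 0.0222 t 12.62 q [-0.17  0.22  1.59 -0.    1.32 -0.56]
total shift cm now-frame [ 0.07  0.3  -0.06] turn deg [0.01 0.06 0.09]
```

```bash
python3 -m pendant '[[[0.1,0.25,-0.06],[0,0.06,0.1]],[[0.1,0,0],[0,0,0]],[[0.1,0,0],[0,0,0]],[[0,0,0],[0,0,0]]]'; python3 -m pendant '[[[0.1,0,0],[0,0,0]],[[0,0,0],[0,0,0]]]';python3 - <<'E'
from p import *
plan((.5271,.0246,.205),22.6,0)
W=arm.get_image("wrist");save("w6",W,(220,125,300,185),10)
E
```

```text
t: 13.12
ee_pos: [0.5272, 0.0244, 0.2096]
orientation: [-0.31, 1.548, 0.31]
wrist_force: [0.3, -0.9, -0.8]
finger_gap: 0.0217
t: 13.38
ee_pos: [0.5272, 0.0244, 0.2086]
orientation: [-0.31, 1.548, 0.31]
wrist_force: [-0.5, 0.5, -1.2]
finger_gap: 0.0219
cur [0.5272 0.0244 0.2086] jaw yaw 22.62 tilt 0.01 F [-0.52  0.52 -1.23] gap 0.0219 t 13.38 q [-0.17  0.23  1.6   0.    1.31 -0.56]
total shift cm now-frame [0.36 0.03 0.  ] turn deg [ 0.02  0.01 -0.  ]
```

View pics/w6.png

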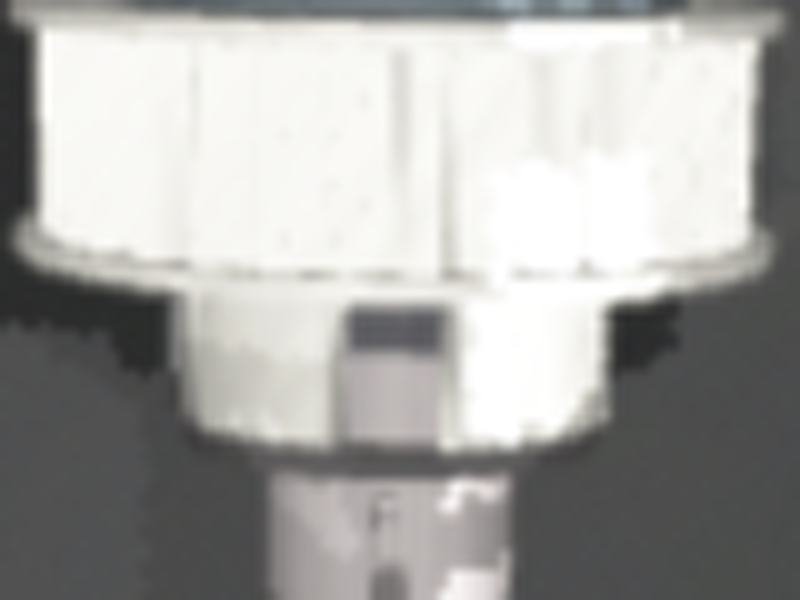

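```bash
for i in 1; do python3 -m pendant '[[[0.1,0,0],[0,0,0]],[[0,0,0],[0,0,0]]]'; done; python3 -m pendant '[[[0.05,0,0],[0,0,0]],[[0,0,0],[0,0,0]]]' ; python3 -c "
from p import *
print(np.mean([arm.read_state()['wrist_force'] for _ in range(5)],0),arm.read_state()['moment'])"
```

```text
t: 13.68
ee_pos: [0.5274, 0.0243, 0.2079]
orientation: [-0.31, 1.548, 0.31]
wrist_force: [0.4, -0.7, -1.0]
finger_gap: 0.0219
t: 13.92
ee_pos: [0.5274, 0.0243, 0.2078]
orientation: [-0.31, 1.547, 0.309]
wrist_force: [0.2, 0.9, 0.9]
finger_gap: 0.0217
[0.24150575 0.8513326  0.91298441] [-0.06770995  0.28060289 -0.02005334]
```

```bash
python3 -m pendant '[[[0.05,0,0],[0,0,0]],[[0,0,0],[0,0,0]]]'; python3 -m pendant '[[[-0.1,0,0],[0,0,0]],[[0,0,0],[0,0,0]],[[0,0,0],[0,0,0]]]'; python3 -c "
from p import *
plan((.5271,.0246,.205),22.6,0)
print(arm.read_state()['moment'])"
```

```text
t: 14.18
ee_pos: [0.5274, 0.0243, 0.2078]
orientation: [-0.31, 1.547, 0.309]
wrist_force: [-1.2, 1.2, 0.8]
finger_gap: 0.0218
t: 14.55
ee_pos: [0.5273, 0.0243, 0.2079]
orientation: [-0.31, 1.548, 0.31]
wrist_force: [0.3, -0.0, -0.5]
finger_gap: 0.0217
cur [0.5273 0.0243 0.2079] jaw yaw 22.62 tilt 0.04 F [ 0.31 -0.01 -0.48] gap 0.0217 t 14.55 q [-0.17  0.23  1.6   0.    1.31 -0.56]
total shift cm now-frame [ 0.29  0.03 -0.01] turn deg [0.02 0.04 0.01]
[-0.07218694  0.0208029  -0.02653835]
```

```bash
python3 -m pendant '[[[-0.08,0,0],[0,0,0]],[[0,0,0],[0,0,0]]]'; python3 -c "
from p import *
plan((.5271,.0246,.205),22.6,0)"
```

```text
t: 14.8
ee_pos: [0.5273, 0.0243, 0.2084]
orientation: [-0.31, 1.548, 0.31]
wrist_force: [0.0, 0.8, -1.7]
finger_gap: 0.0218
cur [0.5273 0.0243 0.2084] jaw yaw 22.62 tilt 0.02 F [ 0.03  0.77 -1.73] gap 0.0218 t 14.8 q [-0.17  0.23  1.6   0.    1.31 -0.56]
total shift cm now-frame [ 0.34  0.03 -0.01] turn deg [ 0.02  0.02 -0.  ]
```

```bash
python3 -m pendant '[[[-0.03,0.1,0],[0,0,0]],[[0,0.1,0],[0,0,0]],[[0,0,0],[0,0,0]]]'; python3 -c "
from p import *
plan((.5236,.0333,.2086),22.6,0)"
```

```text
t: 15.18
ee_pos: [0.5264, 0.0263, 0.2087]
orientation: [-0.31, 1.548, 0.31]
wrist_force: [0.2, 0.1, -0.8]
finger_gap: 0.0219
cur [0.5264 0.0263 0.2087] jaw yaw 22.62 tilt 0.02 F [ 0.16  0.12 -0.83] gap 0.0219 t 15.18 q [-0.16  0.22  1.61  0.    1.31 -0.56]
total shift cm now-frame [0.01 0.75 0.01] turn deg [ 0.02  0.02 -0.  ]
```

```bash
python3 -m pendant '[[[0,0.1,0],[0,0,0]],[[0,0.1,0],[0,0,0]],[[0,0,0],[0,0,0]]]'; python3 -c "
from p import *
plan((.5236,.0333,.2086),22.6,0);W=arm.get_image('wrist');save('w7',W,(220,125,300,185),10)"
```

```text
t: 15.55
ee_pos: [0.5256, 0.0284, 0.2088]
orientation: [-0.31, 1.548, 0.31]
wrist_force: [-0.4, -0.4, -1.1]
finger_gap: 0.0216
cur [0.5256 0.0284 0.2088] jaw yaw 22.62 tilt 0.02 F [-0.43 -0.36 -1.06] gap 0.0216 t 15.55 q [-0.16  0.22  1.61  0.    1.31 -0.55]
total shift cm now-frame [0.02 0.53 0.01] turn deg [ 0.02  0.02 -0.  ]
```

View pics/w7.png

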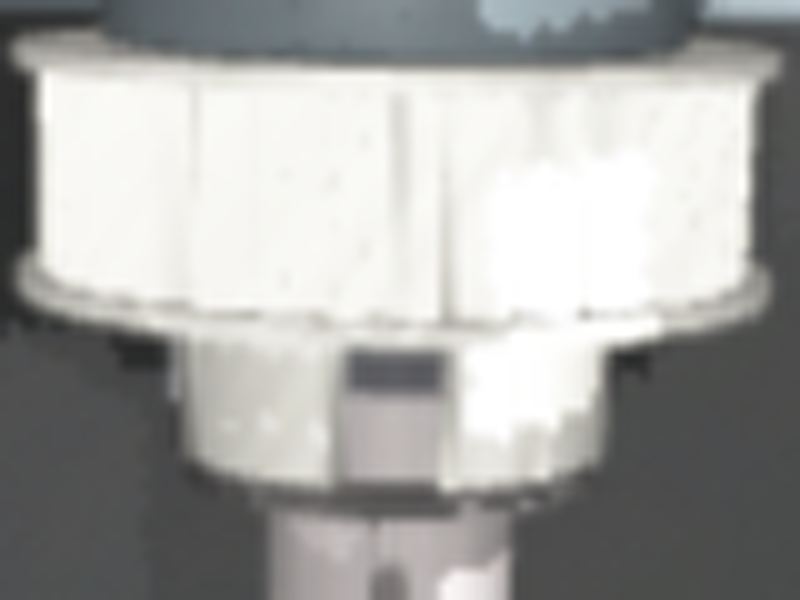

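```bash
python3 -m pendant '[[[0.02,0.1,0],[0,0,0]],[[0,0.1,0],[0,0,0]],[[0,0,0],[0,0,0]]]'; python3 -m pendant '[[[0,0.1,0],[0,0,0]],[[0,0,0],[0,0,0]]]';python3 -c "
from p import *
plan((.5236,.0333,.2086),22.6,0);W=arm.get_image('wrist');save('w8',W,(220,125,300,185),10)"
```

```text
t: 15.98
ee_pos: [0.5248, 0.0303, 0.2085]
orientation: [-0.31, 1.548, 0.31]
wrist_force: [-0.8, -0.0, -0.6]
finger_gap: 0.0215
t: 16.23
ee_pos: [0.5244, 0.0312, 0.2085]
orientation: [-0.31, 1.548, 0.31]
wrist_force: [-0.3, -0.2, -0.6]
finger_gap: 0.022
cur [0.5244 0.0312 0.2085] jaw yaw 22.61 tilt 0.02 F [-0.3  -0.19 -0.64] gap 0.022 t 16.23 q [-0.15  0.22  1.61  0.    1.31 -0.55]
total shift cm now-frame [-0.01  0.22  0.01] turn deg [ 0.01  0.02 -0.  ]
```

View pics/w8.png

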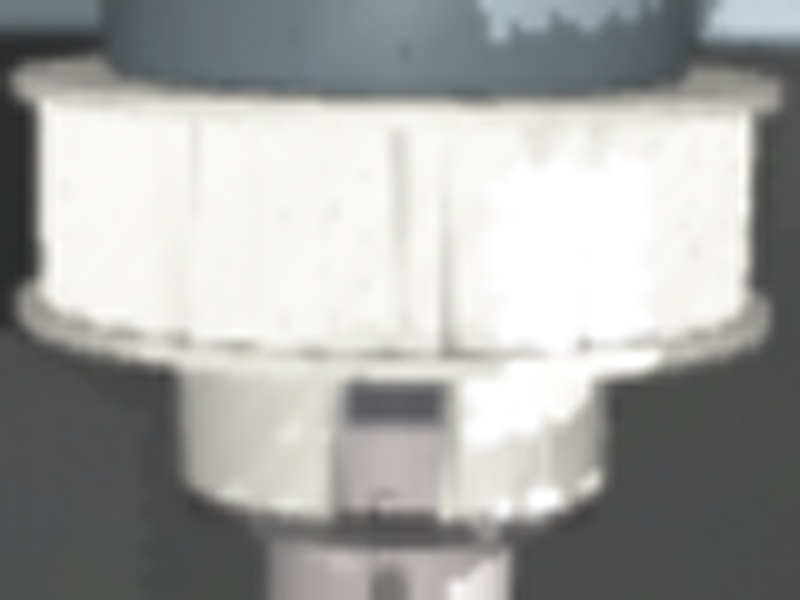

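```bash
python3 -m pendant '[[[0,0.1,0],[0,0,0]],[[0,0.1,0],[0,0,0]],[[0,0,0],[0,0,0]]]';python3 -c "
from p import *
plan((.5236,.0333,.2086),22.6,0);W=arm.get_image('wrist');save('w9',W,(220,125,300,185),10)"
```

```text
t: 16.65
ee_pos: [0.5236, 0.0332, 0.2085]
orientation: [-0.31, 1.548, 0.31]
wrist_force: [-0.0, -0.1, -0.9]
finger_gap: 0.0216
cur [0.5236 0.0332 0.2085] jaw yaw 22.61 tilt 0.02 F [-0.02 -0.14 -0.91] gap 0.0216 t 16.65 q [-0.15  0.22  1.61  0.    1.31 -0.54]
total shift cm now-frame [-0.01  0.01  0.01] turn deg [ 0.01  0.02 -0.  ]
```

View pics/w9.png

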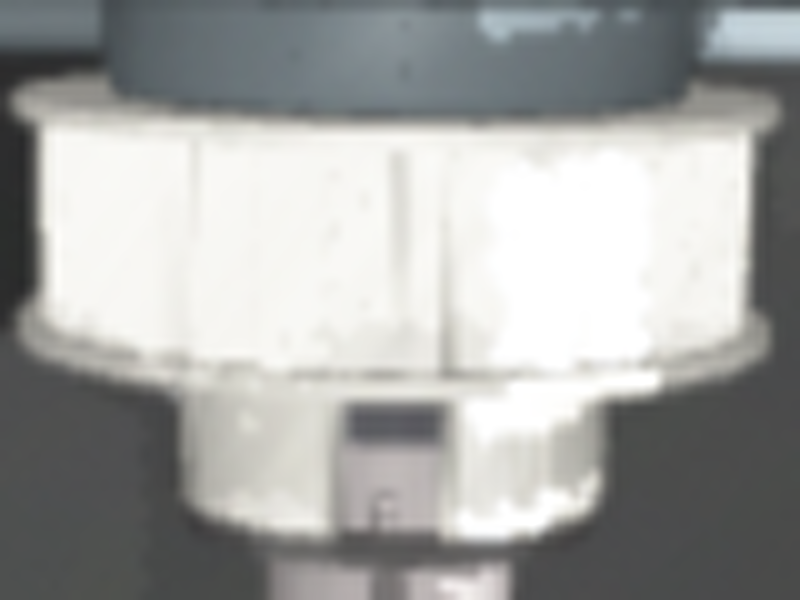

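```bash
python3 -m pendant '[[[-0.1,0,0],[0,0,0]],[[-0.1,0,0],[0,0,0]],[[-0.1,0,0],[0,0,0]]]';python3 -c "
from p import *
plan((.5236,.0333,.2086),22.6,0)"
```

```text
t: 17.08
ee_pos: [0.5234, 0.0332, 0.2112]
orientation: [-0.309, 1.549, 0.31]
wrist_force: [0.6, -0.6, -5.7]
finger_gap: 0.0218
cur [0.5234 0.0332 0.2112] jaw yaw 22.61 tilt 0.03 F [ 0.65 -0.6  -5.66] gap 0.0218 t 17.07 q [-0.15  0.22  1.61  0.    1.32 -0.54]
total shift cm now-frame [0.26 0.   0.03] turn deg [ 0.01 -0.02 -0.03]
```

Hook engaged; pull is building. Continue.

```bash
python3 -m pendant '[[[-0.15,0,0],[0,0,0]],[[-0.15,0,0],[0,0,0]],[[-0.15,0,0],[0,0,0]]]';python3 -c "
from p import *
plan((.5236,.0333,.2086),22.6,0)";python3 -m pendant '[[[-0.15,0,0],[0,0,0]],[[-0.15,0,0],[0,0,0]],[[-0.15,0,0],[0,0,0]]]';python3 -c "
from p import *
plan((.5236,.0333,.2086),22.6,0);W=arm.get_image('wrist');save('w10',W,(220,125,300,185),10)"
```

```text
t: 17.45
ee_pos: [0.5224, 0.0333, 0.2133]
orientation: [-0.308, 1.553, 0.311]
wrist_force: [1.4, -0.4, -11.4]
finger_gap: 0.0219
cur [0.5224 0.0333 0.2133] jaw yaw 22.6 tilt 0.26 F [  1.43  -0.35 -11.35] gap 0.0219 t 17.45 q [-0.15  0.22  1.6   0.    1.33 -0.54]
total shift cm now-frame [ 0.47 -0.05  0.12] turn deg [ 0.   -0.21 -0.14]
t: 17.82
ee_pos: [0.5219, 0.0331, 0.2171]
orientation: [-0.308, 1.555, 0.311]
wrist_force: [0.9, -1.1, -9.6]
finger_gap: 0.0217
cur [0.5219 0.0331 0.2171] jaw yaw 22.6 tilt 0.37 F [ 0.86 -1.12 -9.61] gap 0.0217 t 17.82 q [-0.15  0.22  1.6  -0.    1.34 -0.54]
total shift cm now-frame [ 0.85 -0.05  0.16] turn deg [-0.   -0.32 -0.18]
```

View pics/w10.png

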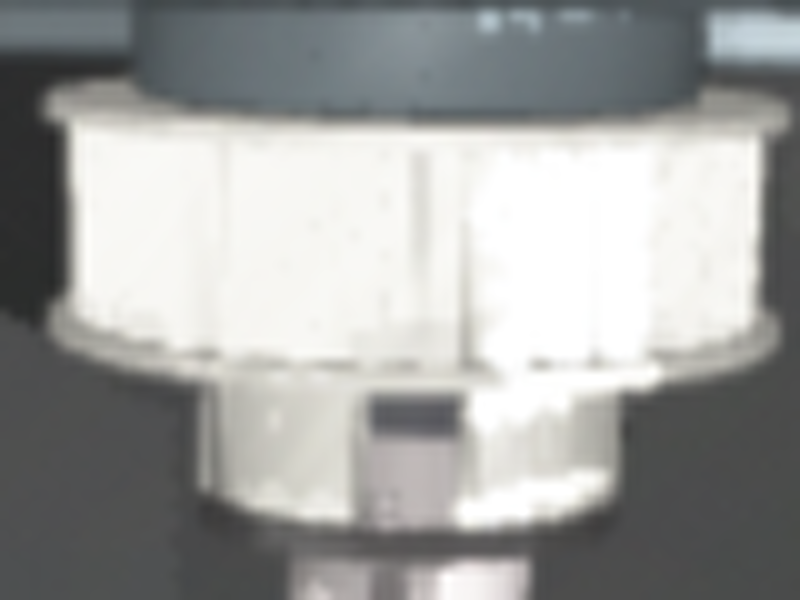

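```bash
python3 -m pendant '[[[-0.12,0,0.12],[0,-0.2,-0.1]],[[-0.12,0,0.05],[0,-0.1,-0.1]],[[-0.12,0,0],[0,0,0]]]';python3 -c "
from p import *
plan((.5236,.0333,.2086),22.6,0);W=arm.get_image('wrist');save('w11',W,(220,125,300,185),10)"
```

```text
t: 18.25
ee_pos: [0.5242, 0.0339, 0.2234]
orientation: [-0.311, 1.546, 0.308]
wrist_force: [0.1, 0.5, -1.6]
finger_gap: 0.0215
cur [0.5242 0.0339 0.2234] jaw yaw 22.61 tilt 0.19 F [ 0.08  0.5  -1.64] gap 0.0215 t 18.25 q [-0.15  0.21  1.59 -0.    1.34 -0.54]
total shift cm now-frame [ 1.48 -0.03 -0.08] turn deg [0.01 0.15 0.11]
```

View pics/w11.png

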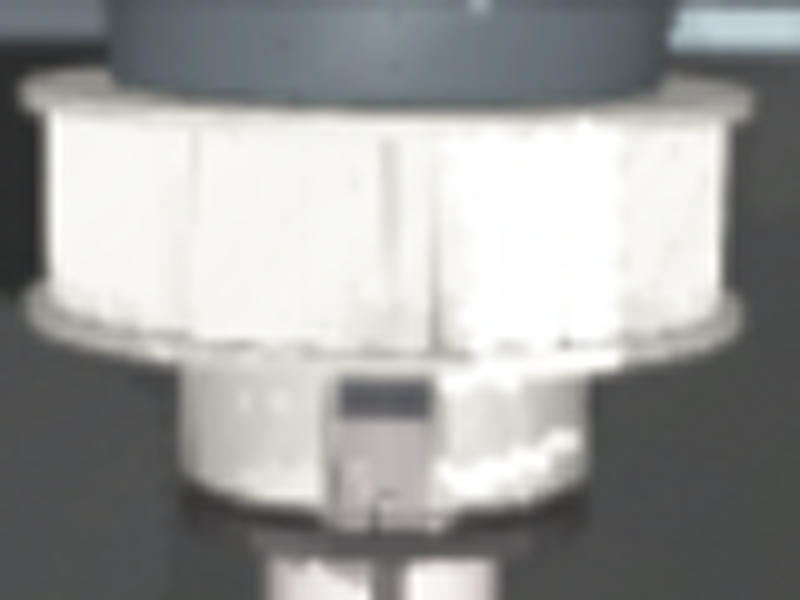

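```bash
python3 -m pendant '[[[-0.4,0,-0.05],[0,0.1,0.1]],[[-0.5,0,0],[0,0,0]],[[-0.5,0,0],[0,0,0]],[[-0.5,0,0],[0,0,0]],[[-0.5,0,0],[0,0,0]],[[-0.7,0,0],[0,0,0]],[[-0.7,0,0],[0,0,0]],[[-0.8,0,0],[0,0,0]],[[0,0,0],[0,0,0]]]';python3 -c "
from p import *
plan((.5236,.0333,.2086),22.6,0);W=arm.get_image('wrist');save('w12',W,(200,105,320,195),6.6);S=arm.get_image('scene');save('s12',S,(200,70,320,170),6)"
```

```text
t: 19.42
ee_pos: [0.5248, 0.0335, 0.2752]
orientation: [-0.311, 1.543, 0.308]
wrist_force: [0.0, -0.7, -2.4]
finger_gap: 0.0216
cur [0.5248 0.0335 0.2752] jaw yaw 22.61 tilt 0.33 F [ 0.02 -0.65 -2.4 ] gap 0.0216 t 19.43 q [-0.15  0.18  1.5   0.    1.46 -0.54]
total shift cm now-frame [ 6.66  0.04 -0.16] turn deg [0.01 0.29 0.15]
```

View pics/w12.png

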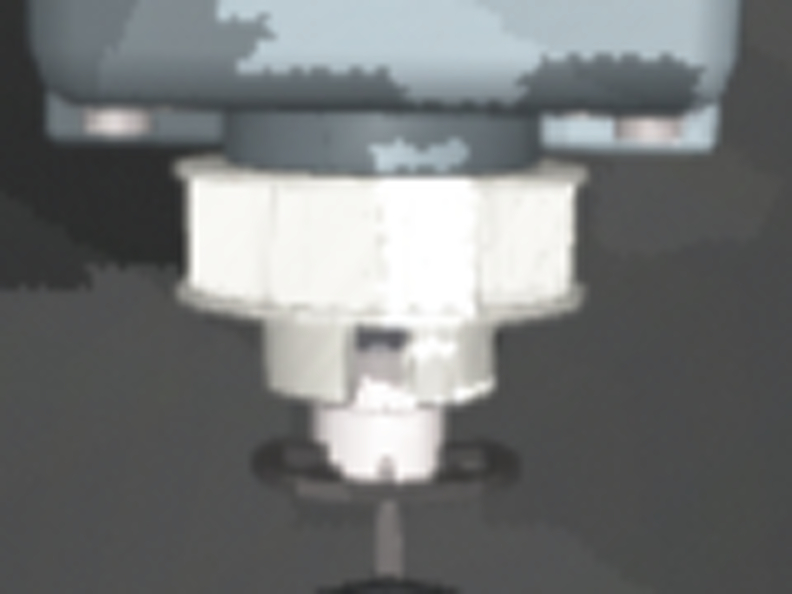

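View pics/s12.png

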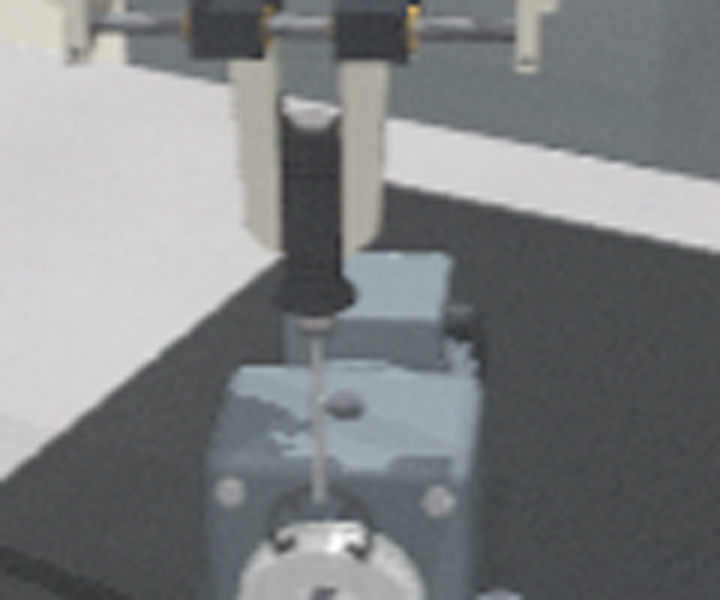

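Run:
```python
from p import *
plan((.658,-.206,.29),22.6,18)
```

```text
cur [0.5244 0.0336 0.2744] jaw yaw 22.61 tilt 0.25 F [ 0.44  0.3  -1.34] gap 0.0218 t 19.52 q [-0.15  0.18  1.5   0.    1.46 -0.54]
total shift cm now-frame [ -1.5  -27.26   3.13] turn deg [0.01 0.23 0.11]
[[[-0.08, -1.51, 0.17], [0.0, 0.01, 0.01]], [[-0.08, -1.51, 0.17], [0.0, 0.01, 0.01]], [[-0.08, -1.51, 0.17], [0.0, 0.01, 0.01]], [[-0.08, -1.51, 0.17], [0.0, 0.01, 0.01]], [[-0.08, -1.51, 0.17], [0.0, 0.01, 0.01]], [[-0.08, -1.51, 0.17], [0.0, 0.01, 0.01]], [[-0.08, -1.51, 0.17], [0.0, 0.01, 0.01]], [[-0.08, -1.51, 0.17], [0.0, 0.01, 0.01]], [[-0.08, -1.51, 0.17], [0.0, 0.01, 0.01]], [[-0.08, -1.51, 0.17], [0.0, 0.01, 0.01]], [[-0.09, -1.51, 0.17], [0.0, 0.01, 0.01]], [[-0.09, -1.51, 0.17], [0.0, 0.01, 0.01]], [[-0.09, -1.51, 0.17], [0.0, 0.01, 0.01]], [[-0.09, -1.51, 0.17], [0.0, 0.01, 0.01]], [[-0.09, -1.51, 0.17], [0.0, 0.01, 0.01]], [[-0.09, -1.51, 0.17], [0.0, 0.01, 0.01]], [[-0.09, -1.51, 0.17], [0.0, 0.01, 0.01]], [[-0.09, -1.51, 0.17], [0.0, 0.01, 0.01]]]
```

```bash
python3 -m pendant '[[[-0.3,-0.2,0],[0,0,0]],[[-0.3,-0.5,0.1],[0,0,0]],[[-0.3,-0.8,0.1],[0,0,0]],[[-0.3,-1.1,0.2],[0,0,0]],[[-0.3,-1.4,0.2],[0,0,0]],[[0,-1.7,0.2],[0,0,0]],[[0,-1.8,0.2],[0,0,0]],[[0,-1.8,0.2],[0,0,0]],[[0,-1.8,0.2],[0,0,0]],[[0,-1.8,0.2],[0,0,0]],[[0,-1.8,0.2],[0,0,0]],[[0,-1.8,0.2],[0,0,0]],[[0,-1.8,0.2],[0,0,0]],[[0,-1.8,0.2],[0,0,0]],[[0,-1.6,0.2],[0,0,0]],[[0,-1.4,0.2],[0,0,0]],[[0,-1.1,0.1],[0,0,0]],[[0,-0.8,0.1],[0,0,0]],[[0,-0.5,0.1],[0,0,0]],[[0,-0.2,0],[0,0,0]]]';python3 -c "
from p import *
plan((.658,-.206,.17),22.6,0);W=arm.get_image('wrist');save('w13',W,(160,85,360,205),4)"
```

```text
t: 22.02
ee_pos: [0.6606, -0.209, 0.2887]
orientation: [-0.309, 1.547, 0.309]
wrist_force: [0.1, -0.6, -0.6]
finger_gap: 0.0221
cur [ 0.6606 -0.209   0.2887] jaw yaw 22.56 tilt 0.1 F [ 0.14 -0.59 -0.56] gap 0.0221 t 22.02 q [-0.47  0.5   1.02  0.    1.63 -0.86]
total shift cm now-frame [11.87  0.38 -0.15] turn deg [-0.04  0.1   0.01]
```

View pics/w13.png

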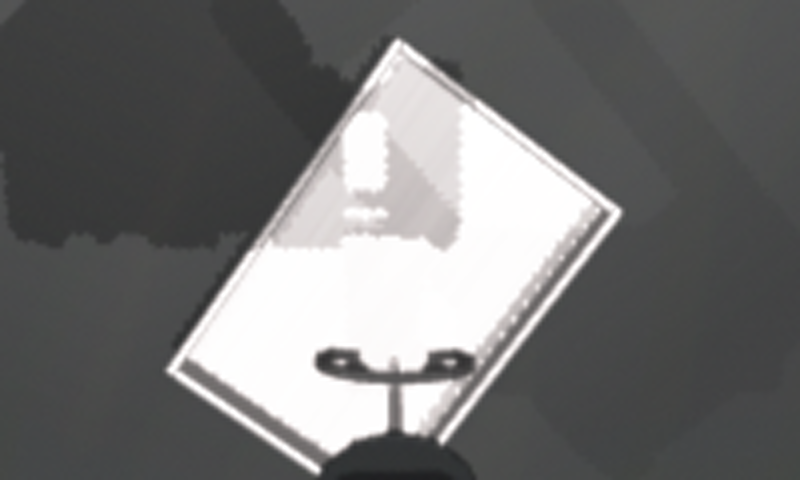

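```bash
python3 - <<'E'
from p import *
d=arm.get_image("wrist")
c=[ray(d,u/4+160-.4,v/4+85-.4,.028) for u,v in [(398,40),(620,210),(170,370)]]
print(np.round(c,4),"centre",(c[1]+c[2])/2)
E
python3 -m pendant '[[[1,0.1,0],[0,0,0]],[[1.5,0.1,-0.1],[0,0,0]],[[2,0.1,0],[0,0,0]],[[2,0,0],[0,0,0]],[[2,0,0],[0,0,0]],[[1.5,0,0],[0,0,0]],[[1,0,0],[0,0,0]],[[0.5,0,0],[0,0,0]],[[0,0,0],[0,0,0]]]';python3 -c "
from p import *
plan((.658,-.206,.155),22.6,0);W=arm.get_image('wrist');save('w14',W,(160,85,360,205),4)"
```

```text
[[ 0.6238 -0.1177  0.028 ]
 [ 0.7285 -0.1428  0.028 ]
 [ 0.5869 -0.2714  0.028 ]] centre [ 0.65770801 -0.20707234  0.028     ]
t: 23.25
ee_pos: [0.656, -0.2032, 0.1648]
orientation: [-0.308, 1.55, 0.313]
wrist_force: [0.8, -1.1, -1.4]
finger_gap: 0.022
cur [ 0.656  -0.2032  0.1648] jaw yaw 22.68 tilt 0.18 F [ 0.8  -1.07 -1.42] gap 0.022 t 23.25 q [-0.46  0.54  1.24  0.    1.36 -0.86]
total shift cm now-frame [ 0.98 -0.33  0.08] turn deg [ 0.08 -0.05 -0.17]
```

View pics/w14.png

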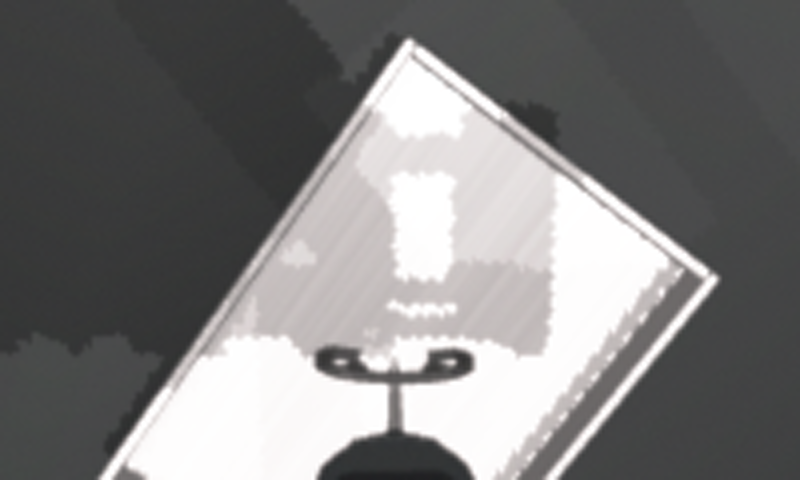

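```bash
python3 -m pendant '[[[0.6,-0.1,0],[0,0,0]],[[0.5,0,0],[0,0,0]],[[0.4,0,0],[0,0,0]],[[0.3,0,0],[0,0,0]],[[0.3,0,0],[0,0,0]],[[0.3,0,0],[0,0,0]],[[0,0,0],[0,0,0]]]';python3 -c "
from p import *
plan((.658,-.206,.145),22.6,0);W=arm.get_image('wrist');save('w15',W,(160,85,360,205),4)"
```

```text
t: 24.18
ee_pos: [0.6575, -0.2048, 0.1412]
orientation: [-0.31, 1.547, 0.311]
wrist_force: [0.3, -0.3, -0.4]
finger_gap: 0.022
cur [ 0.6575 -0.2048  0.1412] jaw yaw 22.67 tilt 0.1 F [ 0.26 -0.29 -0.44] gap 0.022 t 24.18 q [-0.46  0.56  1.27  0.    1.31 -0.86]
total shift cm now-frame [-0.38 -0.13 -0.  ] turn deg [ 0.07  0.1  -0.01]
```

View pics/w15.png

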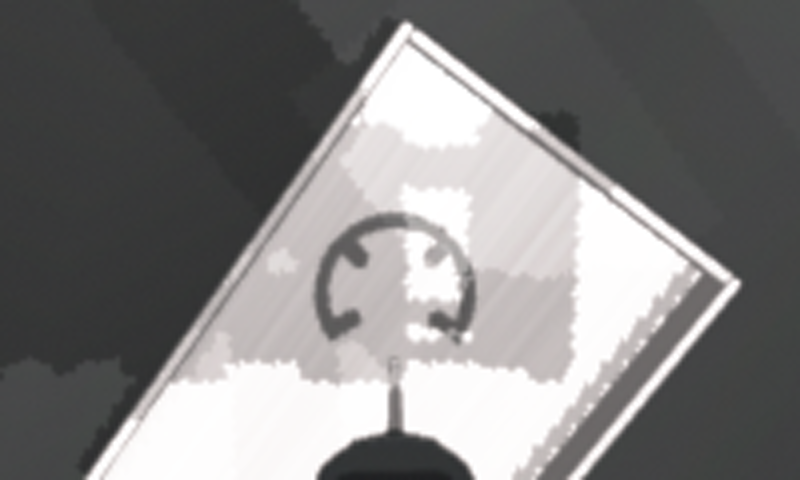

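```bash
python3 -m pendant '[[[-1,0,0],[0,0,0]],[[-3,0,0],[0,0,0]],[[-4,0,0],[0,0,0]],[[-4,0,0],[0,0,0]],[[-4,0,0],[0,0,0]],[[-3,0,0],[0,0,0]],[[-1,0,0],[0,0,0]]]';python3 -c "
from p import *
plan((.458,-.4031,.345),12.64,10)"
```

```text
t: 25.1
ee_pos: [0.6569, -0.2047, 0.3524]
orientation: [-0.312, 1.544, 0.309]
wrist_force: [-0.8, -0.5, -1.4]
finger_gap: 0.0218
cur [ 0.6569 -0.2047  0.3524] jaw yaw 22.68 tilt 0.29 F [-0.84 -0.47 -1.4 ] gap 0.0218 t 25.1 q [-0.46  0.48  0.89  0.    1.76 -0.86]
total shift cm now-frame [  0.66 -10.63 -26.  ] turn deg [10.04  0.26  0.14]
[[[0.07, -1.06, -2.6], [1.0, 0.03, 0.01]], [[0.07, -1.11, -2.58], [1.0, 0.03, 0.01]], [[0.07, -1.15, -2.56], [1.0, 0.03, 0.01]], [[0.07, -1.2, -2.54], [1.0, 0.03, 0.01]], [[0.07, -1.24, -2.52], [1.0, 0.03, 0.01]], [[0.07, -1.29, -2.5], [1.0, 0.03, 0.01]], [[0.07, -1.33, -2.47], [1.0, 0.03, 0.01]], [[0.07, -1.37, -2.45], [1.0, 0.03, 0.01]], [[0.07, -1.42, -2.43], [1.0, 0.03, 0.01]], [[0.07, -1.46, -2.4], [1.0, 0.03, 0.01]]]
```

```bash
python3 -m pendant '[[[0,-1.1,-2.6],[1,0,0]],[[0,-1.1,-2.6],[1,0,0]],[[0,-1.2,-2.6],[1,0,0]],[[0,-1.2,-2.5],[1,0,0]],[[0,-1.2,-2.5],[1,0,0]],[[0,-1.3,-2.5],[1,0,0]],[[0,-1.3,-2.5],[1,0,0]],[[0,-1.4,-2.4],[1,0,0]],[[0,-1.4,-2.4],[1,0,0]],[[0,-1.4,-2.2],[1,0,0]],[[0,0,0],[0,0,0]],[[0,0,0],[0,0,0]]]';python3 -c "
from p import *
plan((.458,-.4031,.31),12.64,0)"
```

```text
t: 26.6
ee_pos: [0.4524, -0.4046, 0.3441]
orientation: [-0.164, 1.566, 0.177]
wrist_force: [-0.1, 0.6, -1.1]
finger_gap: 0.0221
cur [ 0.4524 -0.4046  0.3441] jaw yaw 12.45 tilt 0.49 F [-0.06  0.56 -1.06] gap 0.0221 t 26.6 q [-0.92  0.32  1.15  0.    1.68 -1.13]
total shift cm now-frame [ 3.41 -0.01  0.59] turn deg [-0.19 -0.05 -0.49]
```

```bash
python3 -m pendant '[[[2,0,0.6],[-0.2,0,-0.5]],[[2,0,0],[0,0,0]],[[2,0,0],[0,0,0]],[[2,0,0],[0,0,0]],[[1,0,0],[0,0,0]],[[0,0,0],[0,0,0]],[[0,0,0],[0,0,0]]]';python3 -c "
from p import *
plan((.458,-.4031,.24),12.64,0);W=arm.get_image('wrist');save('w16',W,(200,115,320,205),6.6)"
```

```text
t: 27.48
ee_pos: [0.4633, -0.3979, 0.2522]
orientation: [-0.18, 1.562, 0.18]
wrist_force: [-0.4, 0.4, -1.4]
finger_gap: 0.0218
cur [ 0.4633 -0.3979  0.2522] jaw yaw 13.15 tilt 0.1 F [-0.44  0.4  -1.36] gap 0.0218 t 27.48 q [-0.89  0.35  1.33  0.    1.46 -1.12]
total shift cm now-frame [ 1.22 -0.38 -0.64] turn deg [0.51 0.1  0.03]
```

View pics/w16.png

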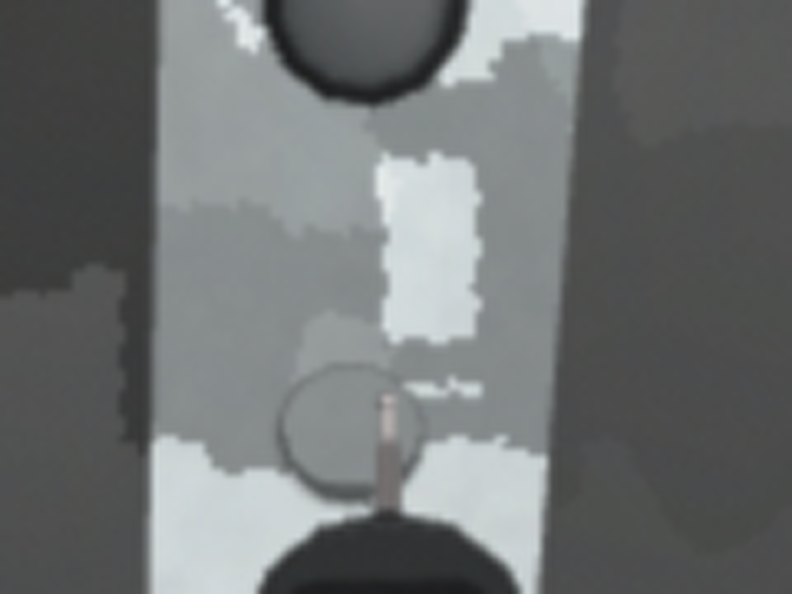

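```bash
python3 -m pendant '[[[0.2,-0.38,-0.64],[0.5,0.1,0]],[[0,0,0],[0,0,0]],[[0,0,0],[0,0,0]]]';python3 -m pendant '[[[0.1,0,0],[0,0,0]],[[0,0,0],[0,0,0]]]';python3 -c "
from p import *
plan((.458,-.4031,.24),12.64,0);W=arm.get_image('wrist');save('w17',W,(200,115,320,205),6.6)"
```

```text
t: 27.9
ee_pos: [0.4577, -0.4043, 0.2517]
orientation: [-0.175, 1.563, 0.17]
wrist_force: [-0.8, -0.2, -0.3]
finger_gap: 0.0219
t: 28.15
ee_pos: [0.4577, -0.4044, 0.2508]
orientation: [-0.175, 1.562, 0.17]
wrist_force: [-0.2, -0.6, -1.2]
finger_gap: 0.0216
cur [ 0.4577 -0.4044  0.2508] jaw yaw 12.57 tilt 0.21 F [-0.21 -0.56 -1.25] gap 0.0216 t 28.15 q [-0.91  0.35  1.33 -0.    1.46 -1.13]
total shift cm now-frame [1.08 0.13 0.06] turn deg [-0.07  0.07  0.2 ]
```

View pics/w17.png

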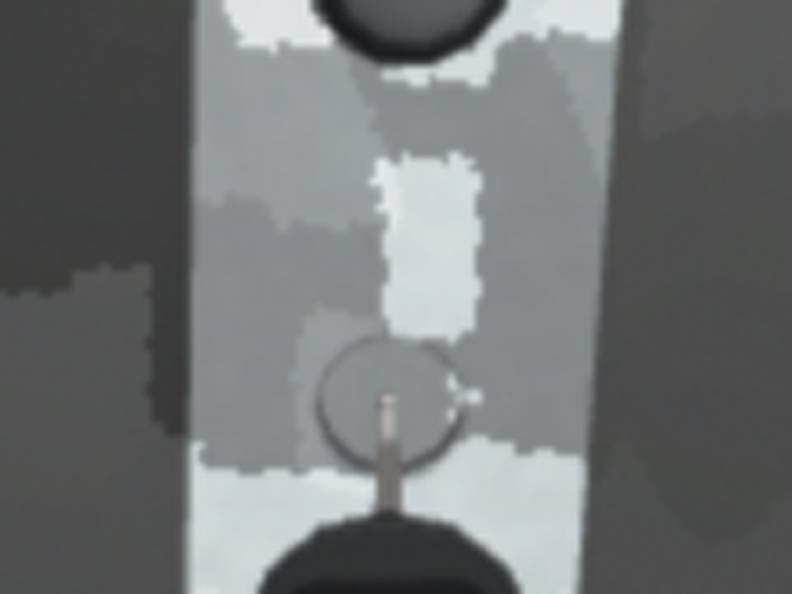

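```bash
python3 -m pendant '[[[0.1,0.13,0.05],[0,0.07,0.2]],[[0,0,0],[0,0,0]],[[0,0,0],[0,0,0]]]';python3 -c "
from p import *
W=arm.get_image('wrist')
plan((.458,-.4031,.24),12.64,0);save('w18',W,(230,145,290,190),13)"
```

```text
t: 28.58
ee_pos: [0.4581, -0.4028, 0.2497]
orientation: [-0.172, 1.564, 0.173]
wrist_force: [-0.1, 0.7, -1.8]
finger_gap: 0.0221
cur [ 0.4581 -0.4028  0.2497] jaw yaw 12.58 tilt 0.03 F [ 0.22  0.59 -1.18] gap 0.0218 t 28.62 q [-0.9   0.35  1.33  0.    1.46 -1.12]
total shift cm now-frame [ 0.97 -0.03 -0.01] turn deg [-0.06 -0.01 -0.02]
```

View pics/w18.png

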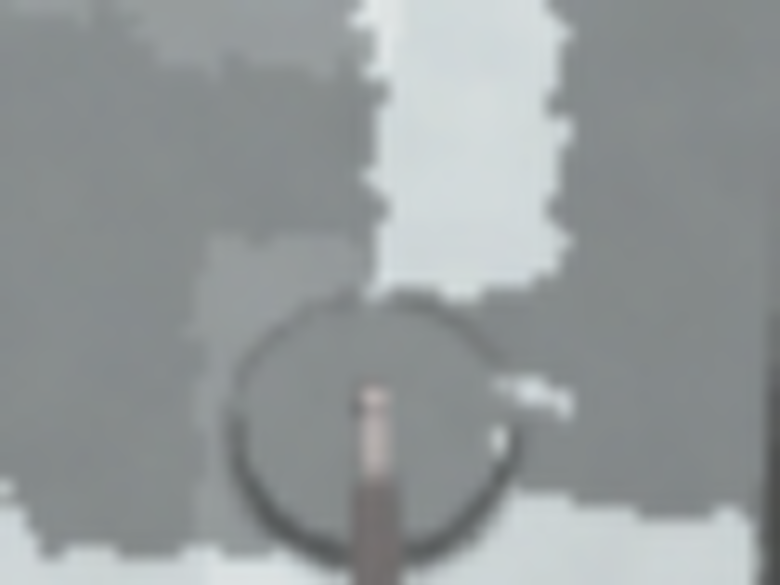

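```bash
python3 -c "
from p import *
W=arm.get_image('wrist');s,p,R=cur()
for v in (420,427,434):
  q=ray(W,375/13+230-.5,v/13+145-.5,.115);print(q,((q-p)@R*1000).round(1))
P=p+np.array([0,0,-.116]);print(proj(W,P+R[:,1]*.0098+np.array([0,0,.0039])), 375/13+229.5,390/13+144.5)
"
```

```text
[ 0.45726768 -0.40177399  0.115     ] [134.7   1.2  -0.5]
[ 0.45740614 -0.40239545  0.115     ] [134.7   0.5  -0.5]
[ 0.45754475 -0.40301758  0.115     ] [ 1.347e+02 -1.000e-01 -5.000e-01]
[258.84183662 173.83157288] 258.34615384615387 174.5
```

```bash
python3 -m pendant '[[[0.5,0,0],[0,0,0]],[[0.5,0,0],[0,0,0]],[[0.5,0,0],[0,0,0]],[[0.5,0,0],[0,0,0]],[[0,0,0],[0,0,0]]]';python3 -c "
from p import *
plan((.458,-.4029,.1385),12.64,0)"
```

```text
t: 29.3
ee_pos: [0.4578, -0.4026, 0.2277]
orientation: [-0.171, 1.565, 0.173]
wrist_force: [-0.3, 0.1, -1.9]
finger_gap: 0.0221
cur [ 0.4578 -0.4026  0.2277] jaw yaw 12.58 tilt 0.09 F [-0.31  0.05 -1.92] gap 0.0221 t 29.3 q [-0.9   0.36  1.37  0.    1.41 -1.12]
total shift cm now-frame [ 8.92 -0.05  0.02] turn deg [-0.06 -0.04 -0.08]
```

Hook is at z≈0.112, inside the hole, no contact.

```bash
python3 -m pendant '[[[0.6,-0.03,0],[0,0,0]],[[0.8,0,0],[0,0,0]],[[0.8,0,0],[0,0,0]],[[0.8,0,0],[0,0,0]],[[0.8,0,0],[0,0,0]],[[0.8,0,0],[0,0,0]],[[0,0,0],[0,0,0]]]';python3 -c "
from p import *
plan((.458,-.4029,.1385),12.64,0)"
```

```text
t: 30.18
ee_pos: [0.4577, -0.4026, 0.1779]
orientation: [-0.171, 1.565, 0.174]
wrist_force: [-0.2, -0.0, -0.5]
finger_gap: 0.0217
cur [ 0.4577 -0.4026  0.1779] jaw yaw 12.58 tilt 0.14 F [-0.2  -0.02 -0.49] gap 0.0217 t 30.18 q [-0.9   0.39  1.44  0.    1.31 -1.12]
total shift cm now-frame [ 3.94 -0.04  0.03] turn deg [-0.06 -0.06 -0.12]
```

```bash
python3 -m pendant '[[[0.7,-0.03,0.03],[0,0,-0.1]],[[0.8,0,0],[0,0,0]],[[0.8,0,0],[0,0,0]],[[0.8,0,0],[0,0,0]],[[0.2,0,0],[0,0,0]],[[0,0,0],[0,0,0]]]';python3 -c "
from p import *
plan((.458,-.4029,.1385),12.64,0)"
```

```text
t: 30.92
ee_pos: [0.4581, -0.4031, 0.1427]
orientation: [-0.173, 1.565, 0.172]
wrist_force: [0.2, 0.9, -1.8]
finger_gap: 0.0218
cur [ 0.4581 -0.4031  0.1427] jaw yaw 12.58 tilt 0.05 F [ 0.16  0.89 -1.76] gap 0.0218 t 30.93 q [-0.9   0.42  1.49 -0.    1.23 -1.12]
total shift cm now-frame [ 0.42  0.02 -0.01] turn deg [-0.06 -0.05  0.01]
```

```bash
python3 -m pendant '[[[0.2,0,0],[0,0,0]],[[0.1,0,0],[0,0,0]],[[0.07,0,0],[0,0,0]],[[0,0,0],[0,0,0]]]';python3 -c "
from p import *
plan((.458,-.4029,.1385),12.64,0)"; python3 -m pendant '[[[0.05,0,0],[0,0,0]],[[0,0,0],[0,0,0]]]'
```

```text
t: 31.42
ee_pos: [0.4585, -0.4035, 0.1396]
orientation: [-0.174, 1.564, 0.171]
wrist_force: [-0.7, -0.6, -1.6]
finger_gap: 0.0217
cur [ 0.4585 -0.4035  0.1396] jaw yaw 12.58 tilt 0.09 F [-0.68 -0.57 -1.57] gap 0.0217 t 31.43 q [-0.9   0.43  1.49 -0.    1.22 -1.12]
total shift cm now-frame [ 0.11  0.07 -0.04] turn deg [-0.06 -0.01  0.09]
t: 31.68
ee_pos: [0.4585, -0.4035, 0.1392]
orientation: [-0.174, 1.564, 0.171]
wrist_force: [-0.5, 0.4, -1.3]
finger_gap: 0.0218
```

```bash
python3 -m pendant '[[[0.06,0.05,-0.04],[0,0,0]],[[0,0,0],[0,0,0]]]'; python3 -m pendant '[[[0.05,0,0],[0,0,0]],[[0,0,0],[0,0,0]]]'
```

```text
t: 31.92
ee_pos: [0.458, -0.4031, 0.1386]
orientation: [-0.174, 1.564, 0.171]
wrist_force: [-0.8, 0.2, -1.6]
finger_gap: 0.0216
t: 32.17
ee_pos: [0.4581, -0.4032, 0.1384]
orientation: [-0.174, 1.563, 0.171]
wrist_force: [-0.1, -0.8, -0.7]
finger_gap: 0.0216
```

```bash
python3 -m pendant '[[[0,0,0],[0,0,0]],[[0,0,0],[0,0,0]],[[0,0,0],[0,0,0]],[[0,0,0],[0,0,0]],[[0,0,0],[0,0,0]],[[0,0,0],[0,0,0]]]' 1; python3 -m pendant '[[[0,0,0],[0,0,0]],[[-1,0,0],[0,0,0]],[[-2,0,0],[0,0,0]],[[-3,0,0],[0,0,0]],[[-4,0,0],[0,0,0]],[[-3,0,0],[0,0,0]],[[0,0,0],[0,0,0]],[[0,0,0],[0,0,0]]]' 1;python3 -c "
from p import *
plan((.458,-.4029,.1385),12.64,0)
W=arm.get_image('wrist');save('w19',W,None,1.5);S=arm.get_image('scene');save('s19',S,None,1.5);save('s19z',S,(80,180,340,330),3)"
```

```text
t: 32.92
ee_pos: [0.4584, -0.4036, 0.1389]
orientation: [-0.175, 1.563, 0.17]
wrist_force: [-0.0, 1.0, 0.5]
finger_gap: 0.0771
t: 33.92
ee_pos: [0.458, -0.4029, 0.2751]
orientation: [-0.175, 1.562, 0.169]
wrist_force: [-0.5, -0.7, -0.3]
finger_gap: 0.0932
cur [ 0.458  -0.4029  0.2751] jaw yaw 12.58 tilt 0.24 F [-0.45 -0.67 -0.31] gap 0.0932 t 33.92 q [-0.9   0.34  1.29 -0.    1.51 -1.12]
total shift cm now-frame [13.66  0.06 -0.02] turn deg [-0.06  0.06  0.23]
```

View pics/w19.png

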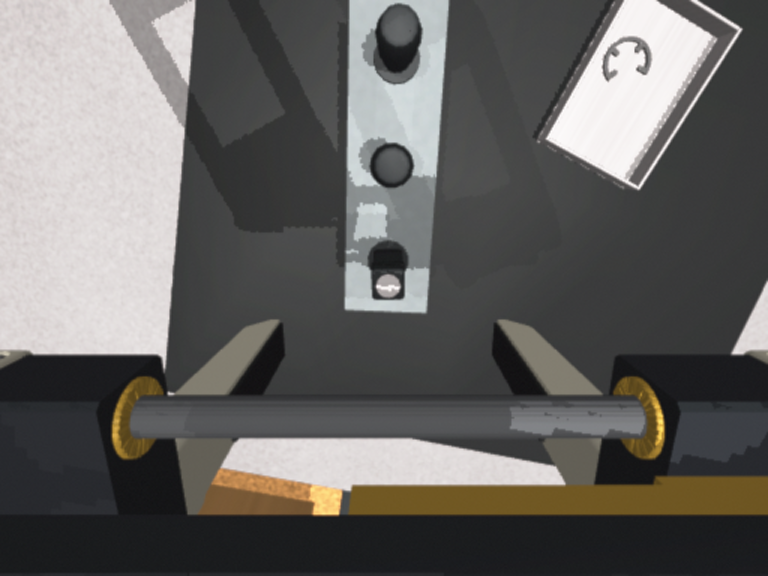

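View pics/s19z.png

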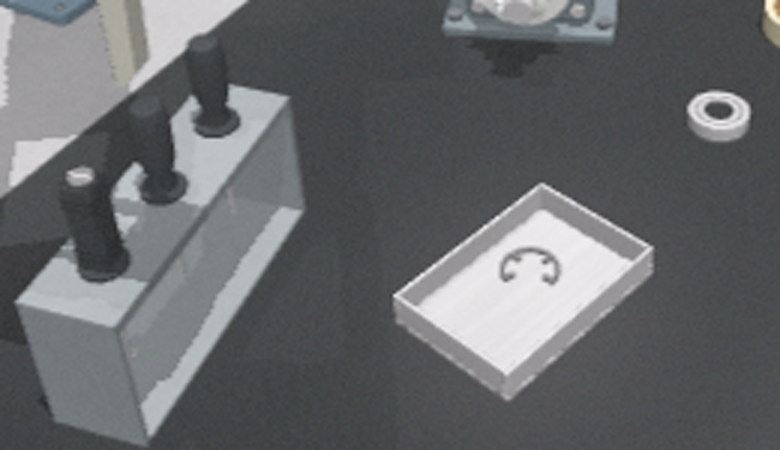

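View pics/s19.png

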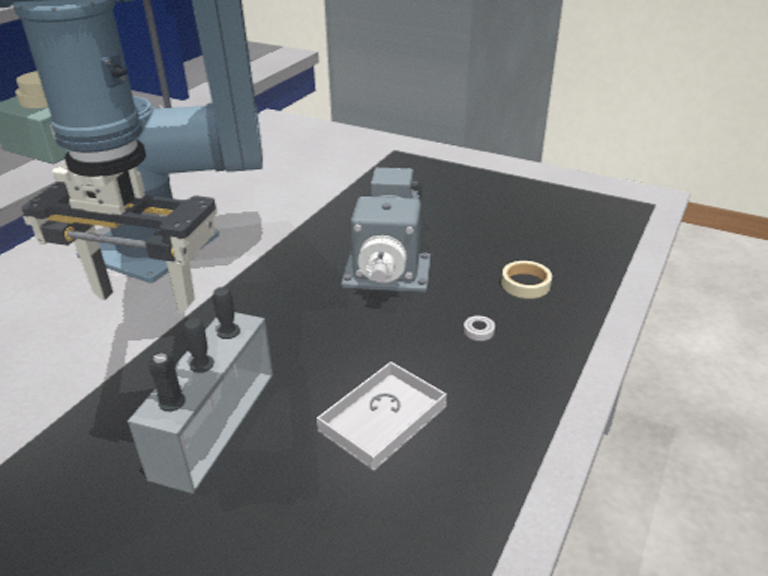

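```bash
python3 -c "
from p import *
d=arm.get_image('scene');save('s20',d,(70,180,190,340),4)
print(arm.read_state()['wrist_force'],arm.job_done())"
```

```text
the job is handed in; nothing more can be done
[ 0.18766536 -0.0725109   0.06130821] None
```

View pics/s20.png

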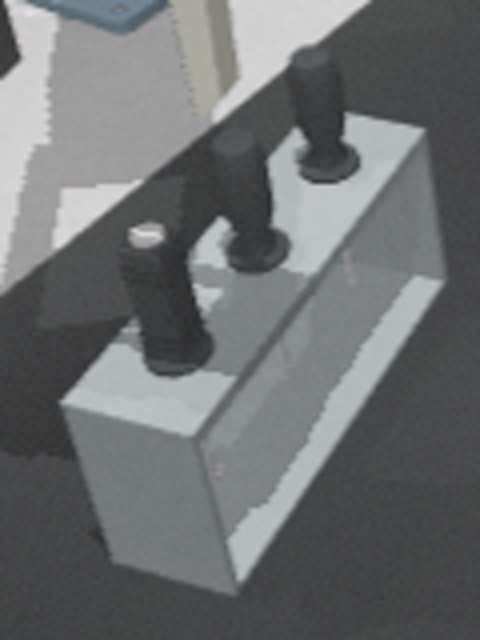

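The clip is off the shaft and lying flat in the steel tray, and the pick is back in the hole it came from. I handed the job in at about 34 s of the 72 s allowed.

- **Finding the clip:** I touched the hook lightly on the shaft top to find its height, with about 2–3 N of contact. The hook's underside turned out to be about 93 mm below the flange. I raised it about 0.6 mm and slid it under the clip's back into the keyseat, with no contact force above the noise.
- **Prying it off:** I lifted with the pick alone. The highest reading was about 11 N, and the clip came free and stayed on the hook. The tool drifted about 1.5 mm sideways during the lift. The hook stayed inside the slot and I corrected it.
- **Clip to tray:** I set the clip down near the middle of the tray and it tipped flat off the hook. The pictures after that show it lying inside the walls.
- **Pick to rack:** The last scene picture shows the pick upright in its hole, in the same place as at the start. The gripper is open and clear, with the wrist force near zero.
- **Other things:** The awl, driver, bearing and tape look undisturbed in the pictures. I checked that by eye and did not measure it.

The cameras disagreed by about 3 mm on where the motor and clip groove were. I used the wrist camera, and the hook went under the clip as it predicted. No check failed.

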